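# Unload the classroom mould into the kit tray

## Task

Free the parts in the dark steel mould by sliding the two black grips of its retaining slides, one on its near side and one on its far side, to the robot's left, fully to their open stops, before lifting anything out. Then lift out every moulded part and lay it flat in the empty red tray, base down, one to a compartment: brackets in the long near compartments, wheels in the wide far ones. When all parts are in the tray, slide both grips back fully to their closed stops; do not push aside or knock over the other things on the table.

Things in the scene. Friction and masses are not known exactly. Their poses are not given: they have to be found in the camera images.
- slide_near (a joint): the mould's near retaining slide, on the side of the cavities towards the robot: a steel bar along the mould's y with five tabs, 2 to 6 mm above the mould's top face. 0 m = closed stop (a tab over the near end of every cavity, holding the parts in), 0.035 m = open stop (tabs between the cavities, 6 mm clear of the parts). Grows along the mould's own +y. It starts near closed, stays where it is left and takes about 3 N to move (plus 15 N per m/s).
- slide_near_grip (a point): centre of the black grip of the near slide: an upright post 24 x 24 mm and 40 mm high (its top 20 mm above this point, its foot 20 mm below), sides along the mould's axes, on the middle of its bar at mould x = -85 mm, z = 87 mm; mould y = the slide's joint value. Move it along mould +y (to the robot's left) to open.
- slide_far (a joint): the mould's far retaining slide, on the side of the cavities away from the robot: a steel bar along the mould's y with five tabs, 2 to 6 mm above the mould's top face. 0 m = closed stop (a tab over the far end of every cavity, holding the parts in), 0.035 m = open stop (tabs between the cavities, 6 mm clear of the parts). Grows along the mould's own +y. It starts near closed, stays where it is left and takes about 3 N to move (plus 15 N per m/s).
- slide_far_grip (a point): centre of the black grip of the far slide: an upright post 24 x 24 mm and 40 mm high (its top 20 mm above this point, its foot 20 mm below), sides along the mould's axes, on the middle of its bar at mould x = 85 mm, z = 87 mm; mould y = the slide's joint value. Move it along mould +y (to the robot's left) to open.
- mould: open dark steel mould fixed to the table, either on the robot's left or its right, 215 x 420 mm (x, y) and 60 mm high. Origin at the centre of its underside, y along the row of cavities, x away from the robot. Top face at z = 60 mm; five cavities 9 mm deep in a row at y = -140, -70, 0, 70, 140 mm: bracket, wheel, bracket, wheel, bracket (2 mm play all round); some are empty.
- tray: loose red plastic tray 240 x 276 mm (x, y), 22 mm high, 0.45 kg, walls and floor 4 mm, open top. Origin at the centre of its underside; +x points away from the robot. Near part: three long compartments side by side, inside 130 x 87 mm, centres at x = -51, y = -91, 0, 91 mm. Far part: two wide compartments, inside 98 x 132 mm, centres at x = 67, y = -68, 68 mm. It can slide when pushed.
- bracket0_mid (a point): moulded white plastic axle bracket, 0.06 kg: base plate 108 x 44 mm (x, y), 8 mm thick, with an upright rib 56 mm long (x), 20 mm thick (y) rising from its middle to 40 mm above the underside, to be gripped across y. This point is in its centre, 20 mm above its underside; z up from the base. It starts in a cavity, plate 1 mm below the mould's top face, long side along mould x. May be absent.
- bracket1_mid (a point): moulded white plastic axle bracket, 0.06 kg: base plate 108 x 44 mm (x, y), 8 mm thick, with an upright rib 56 mm long (x), 20 mm thick (y) rising from its middle to 40 mm above the underside, to be gripped across y. This point is in its centre, 20 mm above its underside; z up from the base. It starts in a cavity, plate 1 mm below the mould's top face, long side along mould x. May be absent.
- bracket2_mid (a point): moulded white plastic axle bracket, 0.06 kg: base plate 108 x 44 mm (x, y), 8 mm thick, with an upright rib 56 mm long (x), 20 mm thick (y) rising from its middle to 40 mm above the underside, to be gripped across y. This point is in its centre, 20 mm above its underside; z up from the base. It starts in a cavity, plate 1 mm below the mould's top face, long side along mould x. May be absent.
- wheel0_mid (a point): moulded white plastic wheel, 0.06 kg: disc 68 mm in diameter, 8 mm thick, with a round hub 28 mm in diameter rising from its middle to 40 mm above the underside. This point is on its axis, 20 mm above its underside; z up from the disc. It starts in a round cavity, disc 1 mm below the mould's top face. May be absent.
- wheel1_mid (a point): moulded white plastic wheel, 0.06 kg: disc 68 mm in diameter, 8 mm thick, with a round hub 28 mm in diameter rising from its middle to 40 mm above the underside. This point is on its axis, 20 mm above its underside; z up from the disc. It starts in a round cavity, disc 1 mm below the mould's top face. May be absent.
- bottle: bystander, to be left alone: clear bottle, 56 mm in diameter, 150 mm high, loose on the table. Origin at its underside.
- jar: bystander, to be left alone: jar, 68 mm in diameter, 100 mm high, loose on the table. Origin at its underside.
- driver: bystander, to be left alone: screwdriver 170 mm long, lying at the far side of the table, loose on the table. Origin at its underside or handle.
- mug: bystander, to be left alone: white cup, 76 mm in diameter, 90 mm high, loose on the table. Origin at its underside.
- tape: bystander, to be left alone: cardboard ring 90 mm in diameter, 25 mm high, loose on the table. Origin at its underside.
There are look-alikes about, which are no part of the job. Leave any green or turquoise look-alike of the part that bears wheel0_mid alone.

How it is judged (in metres and radians):
On the way, in this order (a step that is already met when the one before it is completed fails the run):
1. both slides are at their open stops (within 3 mm) with the parts still in the mould (value of joint each of slide_near, slide_far above 0.032 m and distance of each of bracket0_mid, bracket1_mid, bracket2_mid, wheel0_mid, wheel1_mid from where it was at the start of the episode below 0.015 m), for 0.2 s.
2. every part lies flat in a compartment of its kind in the tray, with both slides still open (value of joint each of slide_near, slide_far above 0.03 m and x of bracket0_mid in the frame of tray between -0.076 and -0.026 m and y of bracket0_mid in the frame of tray between -0.116 and 0.116 m and z of bracket0_mid in the frame of tray between 0.015 and 0.029 m and angle between each of bracket0_mid, bracket1_mid, bracket2_mid, wheel0_mid, wheel1_mid's own z axis and vertical below 0.12 rad and x of bracket1_mid in the frame of tray between -0.076 and -0.026 m and y of bracket1_mid in the frame of tray between -0.116 and 0.116 m and z of bracket1_mid in the frame of tray between 0.015 and 0.029 m and x of bracket2_mid in the frame of tray between -0.076 and -0.026 m and y of bracket2_mid in the frame of tray between -0.116 and 0.116 m and z of bracket2_mid in the frame of tray between 0.015 and 0.029 m and x of wheel0_mid in the frame of tray between 0.04 and 0.094 m and y of wheel0_mid in the frame of tray between -0.116 and 0.116 m and z of wheel0_mid in the frame of tray between 0.015 and 0.029 m and x of wheel1_mid in the frame of tray between 0.04 and 0.094 m and y of wheel1_mid in the frame of tray between -0.116 and 0.116 m and z of wheel1_mid in the frame of tray between 0.015 and 0.029 m), for 0.2 s.
At the end, for the whole second after the job is handed in: Both slides are back at their closed stops (within 3 mm); every bracket lies flat on the floor of a long near compartment of the tray and every wheel on the floor of a wide far one (base on the tray floor within 5 mm, tilted less than 0.12 rad); the tray stands level (value of joint each of slide_near, slide_far below 0.003 m and x of bracket0_mid in the frame of tray between -0.076 and -0.026 m and y of bracket0_mid in the frame of tray between -0.116 and 0.116 m and z of bracket0_mid in the frame of tray between 0.015 and 0.029 m and angle between each of bracket0_mid, bracket1_mid, bracket2_mid, wheel0_mid, wheel1_mid's own z axis and vertical below 0.12 rad and x of bracket1_mid in the frame of tray between -0.076 and -0.026 m and y of bracket1_mid in the frame of tray between -0.116 and 0.116 m and z of bracket1_mid in the frame of tray between 0.015 and 0.029 m and x of bracket2_mid in the frame of tray between -0.076 and -0.026 m and y of bracket2_mid in the frame of tray between -0.116 and 0.116 m and z of bracket2_mid in the frame of tray between 0.015 and 0.029 m and x of wheel0_mid in the frame of tray between 0.04 and 0.094 m and y of wheel0_mid in the frame of tray between -0.116 and 0.116 m and z of wheel0_mid in the frame of tray between 0.015 and 0.029 m and x of wheel1_mid in the frame of tray between 0.04 and 0.094 m and y of wheel1_mid in the frame of tray between -0.116 and 0.116 m and z of wheel1_mid in the frame of tray between 0.015 and 0.029 m and angle between tray's own z axis and vertical below 0.1 rad); the robot touches nothing.
It fails at once if another thing on the table is shifted by more than 50 mm or knocked over (distance of any of bottle, jar, driver, mug, tape from where it was at the start of the episode above 0.05 m or angle between any of bottle, jar, mug's own z axis and vertical above 0.6 rad).
Of bracket0, bracket1, bracket2, wheel0, wheel1 only 3 to 5 are there at a start; the rules pass over those that are not, and their reading is None.
At some moment in a run one of tray may be knocked a few centimetres aside while the robot is not near it.
Once in a run the grip may slacken for a moment while it holds something.
It also fails if it takes over 210 s, if anything falls off the work surface, if the arm or the gripper's body presses on something with over 40 N, if the wrist force passes 120 N, or if a joint passes its speed limit or range.

## Robot

A 6-joint arm with a two-finger parallel gripper is mounted at the origin on the work surface. World frame = base frame: x ahead of the robot, y to its left, z up, the work surface at z = 0. Lengths are in mm, angles in rad, forces in N, time in s.
With the tool pointing down it reaches from about 275 to 750 mm from the base axis. Payload 10.2 kg.
Tool frame: the origin (TCP) lies midway between the tips of the shut fingers; the grasp point (between the pads) lies 19 mm behind it; x points along the fingers, y is the direction in which the jaws open and shut, and the axes are right-handed (so a half turn about x gives the same grasp; the last joint's range is limited). The gripper opens to 85 mm and grips with 20 to 120 N. Pads are 22 mm wide; open, the fingers measure 114 mm over their backs; the gripper's body (76 mm by 85 mm) begins 54 mm behind the grasp point. The pads swing forward as they close: fully open they stand 13 mm farther back than shut.
Start: joints at [0.969, 0.313, 1.498, -0, 1.331, -0.223], TCP at [194.161, 487.783, 231.294] pointing down, gripper open.
Joint ranges: [-2.94, 2.94], [-0.97, 2.17], [0.19, 2.56], [-1.23, 4.37], [0.02, 3.11], [-2.88, 2.88]. Speed limits (rad/s): [2.39, 2.39, 3.01, 3.14, 3.14, 3.14].

## Interface

Orientations are given as a unit quaternion [w, x, y, z].
In Python, from rig import sense, capture, get_calibration, finish_job gives the robot as it stands.
- The arm moves only by the tool jog_arm, never from a script. Its argument "increments" is a list of rows, each an object of numbers: "rx", "ry", "rz": the turn, a rotation vector about the tool's x, y, z in rad; "x", "y", "z": the shift along the tool's x, y, z in mm; "hand": the finger opening in mm, from 0 to 85.4. A call has 1 to 5 rows; each row shifts and turns the commanded pose from where the row before left it, along the tool's axes as they then stand; what a row does not reach is not made up. A row lasts 1/8 s, in which the tool goes at most 62.5 mm and 10.7 degrees, less where a joint would pass 70% of its speed; a pose out of reach is approached as far as the arm can. A call with a gripper value outside its range is refused whole. The fingers move at their own pace and stop on an object; "force" is the grip in N (left out, the last holds). Time passes only in rows, so rows that do not move let the fingers close. It gives the time, the measured TCP pose, the force and the opening at its end, in the units of the state.
- sense(): the state, without advancing time (a new reading comes with each control period).
- capture(name): name is "scene" or "top"; returns the picture (400x640x3 uint8, red, green, blue); there is no depth.
- get_calibration(name): a dict with "camera_matrix" (3x3 intrinsics, pixels), "R" (3x3) and "t" (3): a world point X has camera coordinates R X + t. Camera axes: x right, y down, z forward; pixel columns grow to the right and rows downward; lengths in mm; the calibration is good to about 2 mm. A picture is of the moment at which its call begins. get_calibration takes no time and is no camera call.
- finish_job(): hands the job in, once; it reports no verdict.
The state is a dict: "time_s": time; "joints": joint angles; "dq": joint speeds; "tau": joint torques, N m; "eef_pos": TCP position; "ee_rot": TCP orientation; "force": force on the tool from outside, world axes, zero at the start; "wrist_torque": the same for the moment, N m; "grip_width": opening from 0.0 (shut) to 1.0 (fully open).
Only numpy, scipy, OpenCV 4.12 (cv2) and the standard library are available. Lean on these libraries where they do the work, as an engineer would, in place of code of your own. Each camera call takes 0.05 s, during which the arm holds its last target.

## Working session

There is one attempt and no reset: what is moved stays moved. The work goes in short steps, Python scripts to look and compute and a tool call to move; the robot and the scene stay as the last step left them, time stands still between calls to the robot, and variables do not carry over. Pictures are saved under pics/ and viewed, and the job is handed in when it is done.

Besides the shell and the picture viewer there is one more tool, called after ">>>" as a command line: name --argument value ..., lists and objects as JSON in quotes. jog_arm: Moves the arm, as the interface text tells. Its arguments: {"type":"object","properties":{"increments":{"type":"array","items":{"type":"object","properties":{"rx":{"type":"number"},"ry":{"type":"number"},"rz":{"type":"number"},"x":{"type":"number"},"y":{"type":"number"},"z":{"type":"number"},"hand":{"type":"number"}}}},"force":{"type":"number"}},"required":["increments"]}

```bash
ls; mkdir -p pics; python3 - <<'E'
from rig import *
import cv2
print(sense())
for n in ("scene","top"):
    im=capture(n); cv2.imwrite(f"pics/{n}0.png",im[:,:,::-1]); c=get_calibration(n); print(n,c)
E
```

```text
pics
{'time_s': 0.0, 'joints': array([ 9.68580406e-01,  3.13442180e-01,  1.49845177e+00, -1.01780254e-06,
        1.33098450e+00, -2.23415639e-01]), 'dq': array([-1.44184687e-03, -8.63516677e-04,  5.66359508e-04, -1.58767240e-04,
        1.15002559e-03, -4.88151880e-05]), 'tau': array([ 9.89454966e-04, -4.12274265e+01, -2.59745765e+01, -1.66316959e-04,
        4.13919988e-03, -5.02475962e-05]), 'eef_pos': array([194.01692909, 487.55573882, 230.7335451 ]), 'ee_rot': array([ 0.69427965,  0.13271019,  0.69464377, -0.13354329]), 'force': array([ 0.24357787,  0.26150922, -0.24053988]), 'wrist_torque': array([-0.02240588, -0.00988574,  0.00543307]), 'grip_width': 1.0007362679608967}
scene {'camera_matrix': array([[519.6086766 ,   0.        , 319.44252252],
       [  0.        , 519.6086766 , 202.47091424],
       [  0.        ,   0.        ,   1.        ]]), 'R': array([[-0.52202751,  0.85272796,  0.01850136],
       [ 0.57752048,  0.36934576, -0.72804794],
       [-0.62766023, -0.36937614, -0.68527652]]), 't': array([ 273.06370024, -253.89961832, 2120.90427481])}
top {'camera_matrix': array([[449.89055942,   0.        , 313.29333697],
       [  0.        , 449.89055942, 199.56857235],
       [  0.        ,   0.        ,   1.        ]]), 'R': array([[ 0.0195644 , -0.99963864, -0.01843422],
       [-0.994555  , -0.01757063, -0.10272115],
       [ 0.10236013,  0.02034353, -0.99453936]]), 't': array([  11.52063056,  554.62273621, 1510.53188781])}
```

View pics/scene0.png

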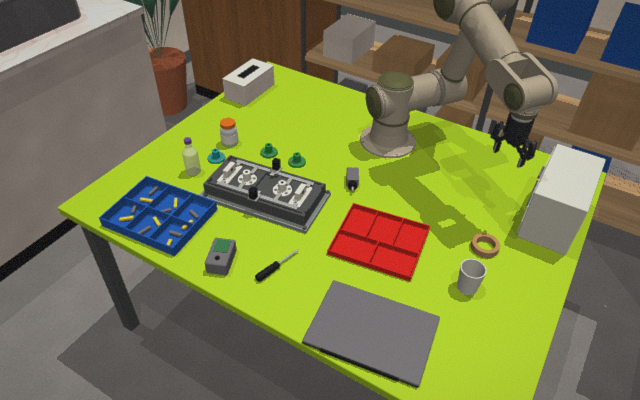

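View pics/top0.png

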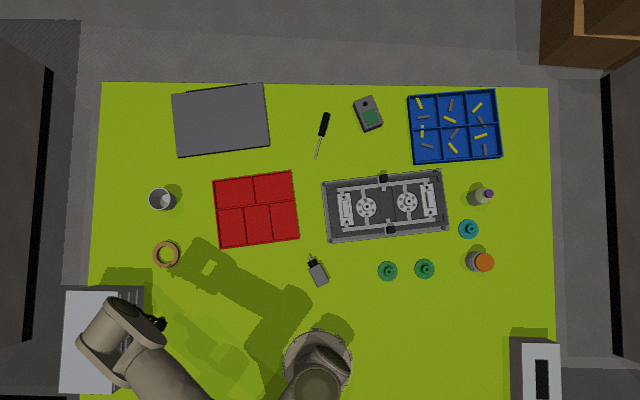

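The mould is to the robot's right at top-view (386,206), with the grips at (383,178) and (390,230). The red tray is at (256,209). Next I'll zoom in on both.

```bash
python3 - <<'E'
import cv2
im=cv2.imread("pics/top0.png")
cv2.imwrite("pics/z1.png",cv2.resize(im[160:255,310:460],None,fx=5.3,fy=5.3,interpolation=cv2.INTER_CUBIC))
im2=cv2.imread("pics/scene0.png")
cv2.imwrite("pics/z2.png",cv2.resize(im2[145:235,195:340],None,fx=5.5,fy=5.5,interpolation=cv2.INTER_CUBIC))
cv2.imwrite("pics/z3.png",cv2.resize(im[160:260,200:310],None,fx=5,fy=5,interpolation=cv2.INTER_CUBIC))
E
```

```text
(no output)
```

View pics/z1.png

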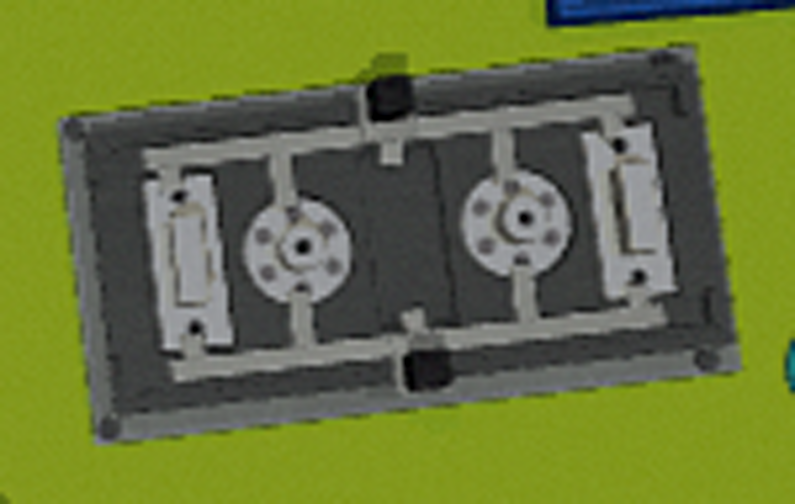

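View pics/z2.png

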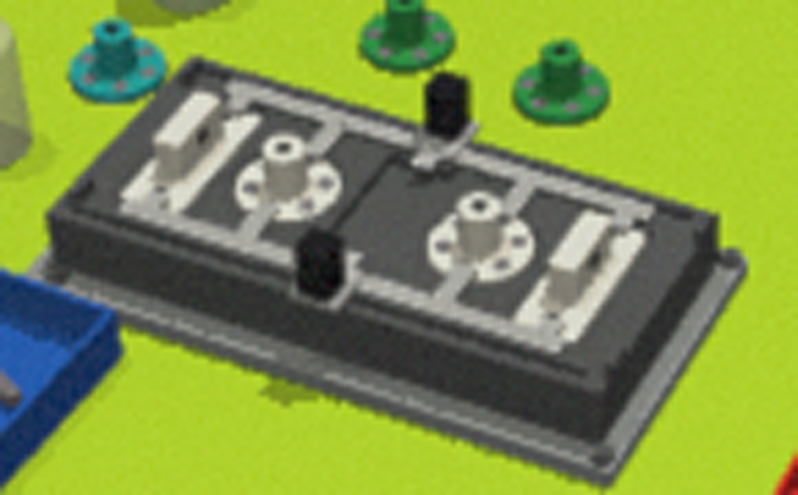

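View pics/z3.png

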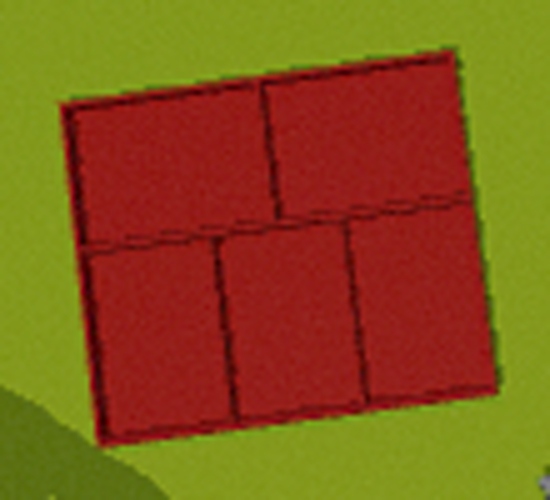

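```bash
cat > h.py <<'E'
import numpy as np, cv2
from rig import *
C={n:get_calibration(n) for n in("scene","top")}
def ray(n,p):
    c=C[n]; d=c["R"].T@np.linalg.solve(c["camera_matrix"],[p[0],p[1],1.]); o=-c["R"].T@c["t"]; return o,d
def onz(n,p,z):
    o,d=ray(n,p); return o+d*(z-o[2])/d[2]
def proj(n,X):
    c=C[n]; q=c["camera_matrix"]@(c["R"]@np.asarray(X,float)+c["t"]); return q[:2]/q[2]
def tri(a,b):
    o1,d1=ray("top",a);o2,d2=ray("scene",b)
    s=np.linalg.lstsq(np.c_[d1,-d2],o2-o1,rcond=None)[0]
    p,q=o1+d1*s[0],o2+d2*s[1]; return (p+q)/2,np.linalg.norm(p-q)
def z1(u,v): return ((u+.5)/5.3-.5+310,(v+.5)/5.3-.5+160)
def z2(u,v): return ((u+.5)/5.5-.5+195,(v+.5)/5.5-.5+145)
def z3(u,v): return ((u+.5)/5-.5+200,(v+.5)/5-.5+160)
E
python3 - <<'E'
from h import *
np.set_printoptions(precision=1,suppress=True)
P={'wL':((302,246),(478,205),91),'wR':((523,218),(283,148),91),'gf':((390,95),(320,240),107),'gn':((428,368),(446,82),107)}
for k,(a,b,z) in P.items():
    print(k,onz("top",z1(*a),z),onz("scene",z2(*b),z),tri(z1(*a),z2(*b)))
print("mould corners z0",[onz("top",z1(*a),8) for a in((60,118),(692,45),(738,372),(97,442))])
# plates z59
for a in ((145,180),(212,175),(232,345),(163,352),(585,132),(652,124),(675,292),(606,300)): print(onz("top",z1(*a),59))
print("tray z22")
q=[onz("top",z3(*a),22) for a in((60,104),(455,50),(497,393),(100,445))]
print(np.array(q),np.mean(q,0)); 
print([np.linalg.norm(q[i]-q[(i+1)%4]) for i in range(4)])
E
```

```text
wL [ 529.8 -154.1   91. ] [ 528.6 -151.2   91. ] (array([ 529.1, -152.8,   90.8]), np.float64(3.0354727608542413))
wR [ 549.6 -289.9   91. ] [ 550.  -286.8   91. ] (array([ 549.1, -289.2,   89.6]), np.float64(2.3775587179662905))
gf [ 622.4 -205.7  107. ] [ 621.8 -202.5  107. ] (array([ 621.7, -204.5,  106.3]), np.float64(2.992651805220074))
gn [ 455.4 -229.3  107. ] [ 455.  -226.3  107. ] (array([ 454.8, -228.2,  106.3]), np.float64(2.8120952682198475))
mould corners z0 [array([618.9,  -3. ,   8. ]), array([ 674.2, -416.4,    8. ]), array([ 460.6, -444. ,    8. ]), array([407.6, -30.8,   8. ])]
[572.9 -57.8  59. ]
[ 576.8 -100.1   59. ]
[ 469.5 -113.8   59. ]
[464.3 -70.6  59. ]
[ 608.2 -335.2   59. ]
[ 614.1 -377.4   59. ]
[ 507.9 -390.9   59. ]
[ 502.1 -347.8   59. ]
tray z22
[[615.5 375.8  22. ]
 [657.9 102.6  22. ]
 [421.8  68.1  22. ]
 [381.3 338.3  22. ]] [519.1 221.2  22. ]
[np.float64(276.41050831168985), np.float64(238.6318918425725), np.float64(273.2042756713343), np.float64(237.27765179572734)]
```

```bash
cat >> h.py <<'E'
from scipy.spatial.transform import Rotation as Ro
np.set_printoptions(precision=2,suppress=True)
def cur():
    s=sense(); q=s["ee_rot"]; return s,Ro.from_quat([q[1],q[2],q[3],q[0]])
def Rt(th): # tool x down, y along yaw'd +y, z along yaw'd +x
    c,s=np.cos(th),np.sin(th); return Ro.from_matrix(np.array([[0,-s,c],[0,c,s],[-1,0,0]]))
def go(p,th):
    s,R=cur(); T=Rt(th)
    print("t",s["time_s"],"pos",s["eef_pos"],"grip",s["grip_width"]*85.4,"F",s["force"])
    print("rotvec tool",(R.inv()*T).as_rotvec(),"shift in current axes",R.inv().apply(np.array(p)-s["eef_pos"]),"shift in final axes",T.inv().apply(np.array(p)-s["eef_pos"]))
MC=np.array([539.6,-222.5,0]); MY=.134
def M(x,y,z): return MC+np.array([np.cos(MY)*x-np.sin(MY)*y,np.sin(MY)*x+np.cos(MY)*y,z])
E
python3 - <<'E'
from h import *
print(M(-85,4,0),M(85,5,0))
go(M(-85,4,150),MY)
E
```

```text
[ 454.83 -229.89    0.  ] [ 623.17 -206.19    0.  ]
t 0.1 pos [194.02 487.58 230.79] grip 85.39109181509323 F [ 0.08 -0.43 -0.32]
rotvec tool [-0.51 -0.    0.  ] shift in current axes [  81.31 -570.08  507.65] shift in final axes [  80.79 -745.89  162.62]
```

>>> jog_arm --increments '[{"rx": -0.17},{"rx": -0.17},{"rx": -0.17},{"y": -57,"z": 12.5},{"y": -57,"z": 12.5}]'

```text
schema error: expected keys rx, ry, rz, x, y, z, hand
```

>>> jog_arm --increments '[{"y": -57,"z": 12.5},{"y": -57,"z": 12.5},{"y": -57,"z": 12.5},{"y": -57,"z": 12.5},{"y": -57,"z": 12.5}]'

```text
schema error: expected keys rx, ry, rz, x, y, z, hand
```

>>> jog_arm --increments '[{"y": -57,"z": 12.5},{"y": -57,"z": 12.5},{"y": -57,"z": 12.5},{"y": -57,"z": 12.5},{"y": -57,"z": 12.5,"hand": 60}]'

```text
schema error: expected keys rx, ry, rz, x, y, z, hand
```

```bash
python3 - <<'E'
from h import *
go(M(-85,4,78),MY)
print(sense()["joints"])
E
```

```text
t 0.1 pos [194.02 487.58 230.79] grip 85.39109181509323 F [ 0.08 -0.43 -0.32]
rotvec tool [-0.51 -0.    0.  ] shift in current axes [ 153.31 -570.    507.67] shift in final axes [ 152.79 -745.89  162.62]
[ 0.97  0.31  1.5  -0.    1.33 -0.22]
```

All keys are required in each row.

>>> jog_arm --increments '[{"rx": -0.17,"ry": 0,"rz": 0,"x": 0,"y": 0,"z": 0,"hand": 85},{"rx": -0.17,"ry": 0,"rz": 0,"x": 0,"y": 0,"z": 0,"hand": 85},{"rx": -0.17,"ry": 0,"rz": 0,"x": 0,"y": 0,"z": 0,"hand": 85},{"rx": 0,"ry": 0,"rz": 0,"x": 0,"y": -57,"z": 12.5,"hand": 85},{"rx": 0,"ry": 0,"rz": 0,"x": 0,"y": -57,"z": 12.5,"hand": 85}]'

```text
time_s: 0.72
eef_pos: [233.9, 376.7, 230.8]
ee_rot: [0.705, -0.047, 0.706, 0.047]
force: [1.2, -0.4, -0.3]
grip_width: 0.996
```

>>> jog_arm --increments '[{"rx": 0,"ry": 0,"rz": 0,"x": 0,"y": -57,"z": 12.5,"hand": 85},{"rx": 0,"ry": 0,"rz": 0,"x": 0,"y": -57,"z": 12.5,"hand": 85},{"rx": 0,"ry": 0,"rz": 0,"x": 0,"y": -57,"z": 12.5,"hand": 85},{"rx": 0,"ry": 0,"rz": 0,"x": 0,"y": -57,"z": 12.5,"hand": 85},{"rx": 0,"ry": 0,"rz": 0,"x": 0,"y": -57,"z": 12.5,"hand": 85}]'

```text
time_s: 1.35
eef_pos: [333.3, 101.9, 231.3]
ee_rot: [0.706, -0.046, 0.705, 0.046]
force: [1.0, 1.0, 0.4]
grip_width: 0.997
```

>>> jog_arm --increments '[{"rx": 0,"ry": 0,"rz": 0,"x": 0,"y": -57,"z": 12.5,"hand": 60},{"rx": 0,"ry": 0,"rz": 0,"x": 0,"y": -57,"z": 12.5,"hand": 60},{"rx": 0,"ry": 0,"rz": 0,"x": 0,"y": -57,"z": 12.5,"hand": 60},{"rx": 0,"ry": 0,"rz": 0,"x": 0,"y": -57,"z": 12.5,"hand": 60},{"rx": 0,"ry": 0,"rz": 0,"x": 0,"y": -57,"z": 12.5,"hand": 60}]'

```text
time_s: 1.98
eef_pos: [432.6, -172.7, 231.1]
ee_rot: [0.706, -0.046, 0.706, 0.046]
force: [0.5, -0.1, 0.1]
grip_width: 0.7
```

```bash
python3 - <<'E'
from h import *
go(M(-85,4,78),MY)
print(sense()["joints"])
E
```

```text
t 1.975 pos [ 432.58 -172.67  231.1 ] grip 59.77557807630598 F [ 0.53 -0.1   0.11]
rotvec tool [-0. -0. -0.] shift in current axes [153.08 -59.68  14.62] shift in final axes [153.1  -59.68  14.41]
[-0.63  0.18  1.67  0.    1.29 -2.33]
```

>>> jog_arm --increments '[{"rx": 0,"ry": 0,"rz": 0,"x": 0,"y": -59,"z": 14.5,"hand": 60},{"rx": 0,"ry": 0,"rz": 0,"x": 50,"y": 0,"z": 0,"hand": 60},{"rx": 0,"ry": 0,"rz": 0,"x": 45,"y": 0,"z": 0,"hand": 60},{"rx": 0,"ry": 0,"rz": 0,"x": 0,"y": 0,"z": 0,"hand": 60}]'

```text
time_s: 2.48
eef_pos: [453.1, -226.3, 133.9]
ee_rot: [0.704, -0.045, 0.707, 0.048]
force: [1.0, 0.4, 0.9]
grip_width: 0.706
```

```bash
python3 - <<'E'
from h import *
go(M(-85,4,78),MY)
im=capture("scene")[:,:,::-1]; p=cv2.resize(im[120:230,200:345],None,fx=5.4,fy=5.4,interpolation=cv2.INTER_CUBIC); cv2.imwrite("pics/a1.png",p)
E
```

```text
t 2.475 pos [ 453.1  -226.31  133.89] grip 60.27857777457478 F [1.01 0.36 0.94]
rotvec tool [-0. -0. -0.] shift in current axes [55.86 -4.05  1.5 ] shift in final axes [55.89 -3.78  1.23]
```

View pics/a1.png

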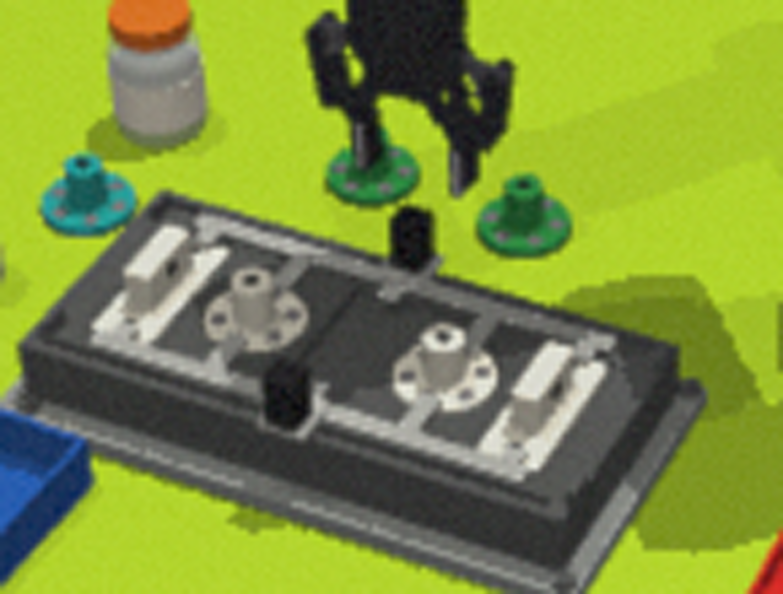

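The open fingers straddle the near grip, which is at zoom (410,237). I'll lower and grip.

>>> jog_arm --increments '[{"rx": 0,"ry": 0,"rz": 0,"x": 25,"y": -2,"z": 1,"hand": 60},{"rx": 0,"ry": 0,"rz": 0,"x": 25,"y": 0,"z": 0,"hand": 60},{"rx": 0,"ry": 0,"rz": 0,"x": 5,"y": 0,"z": 0,"hand": 60},{"rx": 0,"ry": 0,"rz": 0,"x": 0,"y": 0,"z": 0,"hand": 15},{"rx": 0,"ry": 0,"rz": 0,"x": 0,"y": 0,"z": 0,"hand": 15}]' --force 25

```text
time_s: 3.15
eef_pos: [456.4, -229.7, 82.8]
ee_rot: [0.706, -0.047, 0.705, 0.046]
force: [-0.4, -3.3, 1.5]
grip_width: 0.285
```

>>> jog_arm --increments '[{"rx": 0,"ry": 0,"rz": 0,"x": 0,"y": 0,"z": 0,"hand": 15},{"rx": 0,"ry": 0,"rz": 0,"x": 0,"y": 0,"z": 0,"hand": 15}]'

```text
time_s: 3.4
eef_pos: [456.4, -229.8, 82.9]
ee_rot: [0.706, -0.047, 0.705, 0.046]
force: [-2.0, -0.2, 7.0]
grip_width: 0.275
```

>>> jog_arm --increments '[{"rx": 0,"ry": 0,"rz": 0,"x": 0,"y": 8,"z": 0,"hand": 15},{"rx": 0,"ry": 0,"rz": 0,"x": 0,"y": 8,"z": 0,"hand": 15},{"rx": 0,"ry": 0,"rz": 0,"x": 0,"y": 8,"z": 0,"hand": 15},{"rx": 0,"ry": 0,"rz": 0,"x": 0,"y": 3,"z": 0,"hand": 15},{"rx": 0,"ry": 0,"rz": 0,"x": 0,"y": 0,"z": 0,"hand": 15}]'

```text
time_s: 4.03
eef_pos: [452.7, -202.8, 82.8]
ee_rot: [0.706, -0.047, 0.705, 0.046]
force: [-1.5, -0.1, 9.4]
grip_width: 0.277
```

>>> jog_arm --increments '[{"rx": 0,"ry": 0,"rz": 0,"x": 0,"y": 2,"z": 0,"hand": 15},{"rx": 0,"ry": 0,"rz": 0,"x": 0,"y": 0,"z": 0,"hand": 15}]'

```text
time_s: 4.28
eef_pos: [452.5, -201.1, 82.8]
ee_rot: [0.706, -0.047, 0.705, 0.046]
force: [-2.2, -0.7, 7.4]
grip_width: 0.276
```

>>> jog_arm --increments '[{"rx": 0,"ry": 0,"rz": 0,"x": 0,"y": 2,"z": 0,"hand": 15},{"rx": 0,"ry": 0,"rz": 0,"x": 0,"y": 0,"z": 0,"hand": 15}]'

```text
time_s: 4.53
eef_pos: [452.2, -199.2, 82.9]
ee_rot: [0.706, -0.047, 0.705, 0.046]
force: [-2.1, -3.1, 7.5]
grip_width: 0.278
```

>>> jog_arm --increments '[{"rx": 0,"ry": 0,"rz": 0,"x": 0,"y": 2,"z": 0,"hand": 15},{"rx": 0,"ry": 0,"rz": 0,"x": 0,"y": 0,"z": 0,"hand": 15}]'

```text
time_s: 4.78
eef_pos: [452.2, -199.1, 82.9]
ee_rot: [0.707, -0.049, 0.705, 0.044]
force: [-1.6, -13.2, 2.2]
grip_width: 0.276
```

>>> jog_arm --increments '[{"rx": 0,"ry": 0,"rz": 0,"x": 0,"y": 2,"z": 0,"hand": 15},{"rx": 0,"ry": 0,"rz": 0,"x": 0,"y": 0,"z": 0,"hand": 15}]'

```text
time_s: 5.03
eef_pos: [452.3, -199.0, 82.9]
ee_rot: [0.707, -0.05, 0.704, 0.043]
force: [-1.9, -24.9, -2.8]
grip_width: 0.274
```

Hard stop: force rose while position held. The stop sits within 1.5 mm of my estimate. Now I'll release and go to the far grip.

>>> jog_arm --increments '[{"rx": 0,"ry": 0,"rz": 0,"x": 0,"y": -4,"z": 0,"hand": 60},{"rx": 0,"ry": 0,"rz": 0,"x": 0,"y": 0,"z": 0,"hand": 60},{"rx": 0,"ry": 0,"rz": 0,"x": 0,"y": 0,"z": 0,"hand": 60},{"rx": 0,"ry": 0,"rz": 0,"x": -30,"y": 0,"z": 0,"hand": 60},{"rx": 0,"ry": 0,"rz": 0,"x": -25,"y": 0,"z": 0,"hand": 60}]'

```text
time_s: 5.65
eef_pos: [451.6, -198.0, 137.1]
ee_rot: [0.706, -0.046, 0.706, 0.047]
force: [-0.7, 0.1, -0.1]
grip_width: 0.696
```

```bash
python3 - <<'E'
from h import *
go(M(85,5,82),MY)
E
```

```text
t 5.65 pos [ 451.65 -198.02  137.14] grip 59.42035983401711 F [-0.73  0.11 -0.14]
rotvec tool [-0. -0. -0.] shift in current axes [ 55.11 -30.62 168.98] shift in final axes [ 55.14 -31.01 168.89]
```

>>> jog_arm --increments '[{"rx": 0,"ry": 0,"rz": 0,"x": 0,"y": -11,"z": 56,"hand": 60},{"rx": 0,"ry": 0,"rz": 0,"x": 0,"y": -10,"z": 56,"hand": 60},{"rx": 0,"ry": 0,"rz": 0,"x": 0,"y": -10,"z": 57,"hand": 60},{"rx": 0,"ry": 0,"rz": 0,"x": 0,"y": 0,"z": 0,"hand": 60}]'

```text
time_s: 6.15
eef_pos: [625.5, -206.2, 134.4]
ee_rot: [0.705, -0.047, 0.706, 0.047]
force: [-2.0, 0.2, -1.7]
grip_width: 0.703
```

```bash
python3 - <<'E'
from h import *
go(M(85,5,82),MY)
im=capture("scene")[:,:,::-1]; p=cv2.resize(im[120:230,200:345],None,fx=5.4,fy=5.4,interpolation=cv2.INTER_CUBIC); cv2.imwrite("pics/a2.png",p)
E
```

```text
t 6.15 pos [ 625.48 -206.19  134.45] grip 60.065590887016185 F [-2.    0.21 -1.72]
rotvec tool [-0. -0. -0.] shift in current axes [52.45  0.26 -2.26] shift in final axes [52.45  0.31 -2.28]
```

View pics/a2.png

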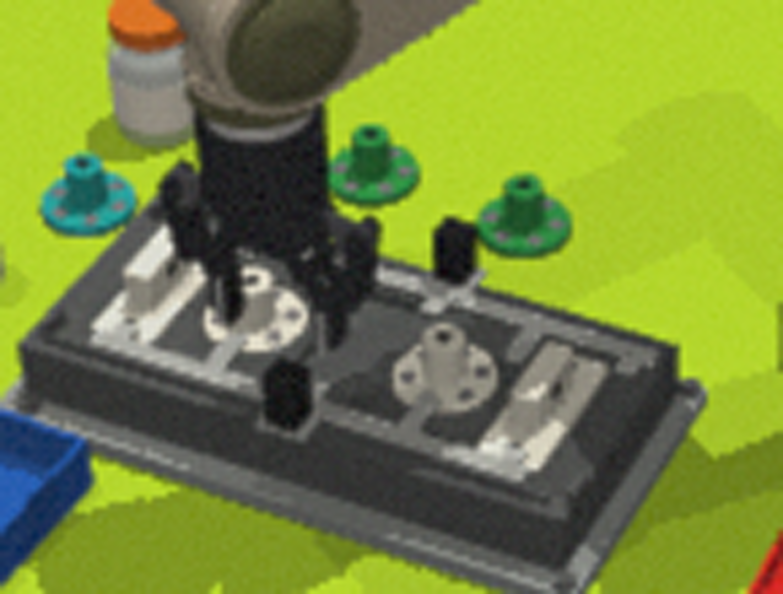

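The near grip has moved to zoom (455,248) and its tabs are clear. The gripper is above the far grip, so I'll descend.

>>> jog_arm --increments '[{"rx": 0,"ry": 0,"rz": 0,"x": 25,"y": 0,"z": -2,"hand": 60},{"rx": 0,"ry": 0,"rz": 0,"x": 25,"y": 0,"z": 0,"hand": 60},{"rx": 0,"ry": 0,"rz": 0,"x": 2,"y": 0,"z": 0,"hand": 60},{"rx": 0,"ry": 0,"rz": 0,"x": 0,"y": 0,"z": 0,"hand": 15},{"rx": 0,"ry": 0,"rz": 0,"x": 0,"y": 0,"z": 0,"hand": 15}]'

```text
time_s: 6.82
eef_pos: [621.6, -207.5, 85.7]
ee_rot: [0.706, -0.047, 0.705, 0.046]
force: [-0.2, 0.3, 0.3]
grip_width: 0.281
```

>>> jog_arm --increments '[{"rx": 0,"ry": 0,"rz": 0,"x": 0,"y": 0,"z": 0,"hand": 15},{"rx": 0,"ry": 0,"rz": 0,"x": 0,"y": 0,"z": 0,"hand": 15}]'

```text
time_s: 7.08
eef_pos: [621.6, -207.5, 85.8]
ee_rot: [0.706, -0.047, 0.705, 0.046]
force: [-2.9, 0.4, 5.3]
grip_width: 0.276
```

>>> jog_arm --increments '[{"rx": 0,"ry": 0,"rz": 0,"x": 0,"y": 8,"z": 0,"hand": 15},{"rx": 0,"ry": 0,"rz": 0,"x": 0,"y": 8,"z": 0,"hand": 15},{"rx": 0,"ry": 0,"rz": 0,"x": 0,"y": 8,"z": 0,"hand": 15},{"rx": 0,"ry": 0,"rz": 0,"x": 0,"y": 2,"z": 0,"hand": 15},{"rx": 0,"ry": 0,"rz": 0,"x": 0,"y": 0,"z": 0,"hand": 15}]'

```text
time_s: 7.7
eef_pos: [618.1, -182.1, 85.8]
ee_rot: [0.706, -0.047, 0.705, 0.046]
force: [-3.6, -1.2, 6.8]
grip_width: 0.275
```

>>> jog_arm --increments '[{"rx": 0,"ry": 0,"rz": 0,"x": 0,"y": 2,"z": 0,"hand": 15},{"rx": 0,"ry": 0,"rz": 0,"x": 0,"y": 0,"z": 0,"hand": 15}]'

```text
time_s: 7.95
eef_pos: [617.9, -180.4, 85.8]
ee_rot: [0.706, -0.047, 0.705, 0.046]
force: [-3.5, -2.3, 6.2]
grip_width: 0.275
```

>>> jog_arm --increments '[{"rx": 0,"ry": 0,"rz": 0,"x": 0,"y": 2,"z": 0,"hand": 15},{"rx": 0,"ry": 0,"rz": 0,"x": 0,"y": 0,"z": 0,"hand": 15}]'

```text
time_s: 8.2
eef_pos: [617.6, -178.4, 85.8]
ee_rot: [0.706, -0.047, 0.705, 0.046]
force: [-2.5, -1.8, 6.7]
grip_width: 0.276
```

>>> jog_arm --increments '[{"rx": 0,"ry": 0,"rz": 0,"x": 0,"y": 2,"z": 0,"hand": 15},{"rx": 0,"ry": 0,"rz": 0,"x": 0,"y": 0,"z": 0,"hand": 15}]'

```text
time_s: 8.45
eef_pos: [617.4, -176.6, 85.8]
ee_rot: [0.706, -0.047, 0.705, 0.046]
force: [-2.5, -3.3, 5.3]
grip_width: 0.274
```

>>> jog_arm --increments '[{"rx": 0,"ry": 0,"rz": 0,"x": 0,"y": 2,"z": 0,"hand": 15},{"rx": 0,"ry": 0,"rz": 0,"x": 0,"y": 0,"z": 0,"hand": 15}]'

```text
time_s: 8.7
eef_pos: [617.4, -176.6, 85.8]
ee_rot: [0.707, -0.048, 0.705, 0.044]
force: [-0.4, -12.9, 2.7]
grip_width: 0.274
```

>>> jog_arm --increments '[{"rx": 0,"ry": 0,"rz": 0,"x": 0,"y": -2,"z": 0,"hand": 50},{"rx": 0,"ry": 0,"rz": 0,"x": 0,"y": 0,"z": 0,"hand": 50},{"rx": 0,"ry": 0,"rz": 0,"x": 0,"y": 0,"z": 0,"hand": 50},{"rx": 0,"ry": 0,"rz": 0,"x": -30,"y": 0,"z": 0,"hand": 50},{"rx": 0,"ry": 0,"rz": 0,"x": -35,"y": 0,"z": 0,"hand": 50}]'

```text
time_s: 9.32
eef_pos: [616.8, -175.2, 149.6]
ee_rot: [0.705, -0.046, 0.706, 0.047]
force: [-0.4, 0.1, 0.5]
grip_width: 0.588
```

```bash
python3 - <<'E'
from h import *
go(M(0,140,68),MY)
E
```

```text
t 9.325 pos [ 616.8  -175.17  149.55] grip 50.23663438945775 F [-0.41  0.07  0.45]
rotvec tool [-0. -0. -0.] shift in current axes [ 81.76 103.12 -83.  ] shift in final axes [ 81.55 103.41 -82.84]
```

>>> jog_arm --increments '[{"rx": 0,"ry": 0,"rz": 0,"x": 0,"y": 0,"z": -41,"hand": 50},{"rx": 0,"ry": 0,"rz": 0,"x": 0,"y": 34,"z": -42,"hand": 50},{"rx": 0,"ry": 0,"rz": 0,"x": 0,"y": 35,"z": 0,"hand": 50},{"rx": 0,"ry": 0,"rz": 0,"x": 0,"y": 34,"z": 0,"hand": 50},{"rx": 0,"ry": 0,"rz": 0,"x": 25,"y": 0,"z": 0,"hand": 50}]'

```text
time_s: 9.95
eef_pos: [521.9, -82.5, 125.6]
ee_rot: [0.707, -0.048, 0.704, 0.047]
force: [-0.1, -0.8, -0.7]
grip_width: 0.585
```

```bash
python3 - <<'E'
from h import *
im=capture("top")[:,:,::-1]; p=cv2.resize(im[150:255,310:460],None,fx=5.3,fy=5.3,interpolation=cv2.INTER_CUBIC); cv2.imwrite("pics/a3.png",p)
im=capture("scene")[:,:,::-1]; p=cv2.resize(im[120:230,200:345],None,fx=5.4,fy=5.4,interpolation=cv2.INTER_CUBIC); cv2.imwrite("pics/a4.png",p)
go(M(0,140,68),MY)
E
```

```text
t 10.05 pos [520.2  -83.31 122.58] grip 49.731055773784675 F [-1.09  0.08  0.32]
rotvec tool [-0. -0. -0.] shift in current axes [54.58 -0.64  0.81] shift in final axes [54.58 -0.53  0.63]
```

View pics/a3.png

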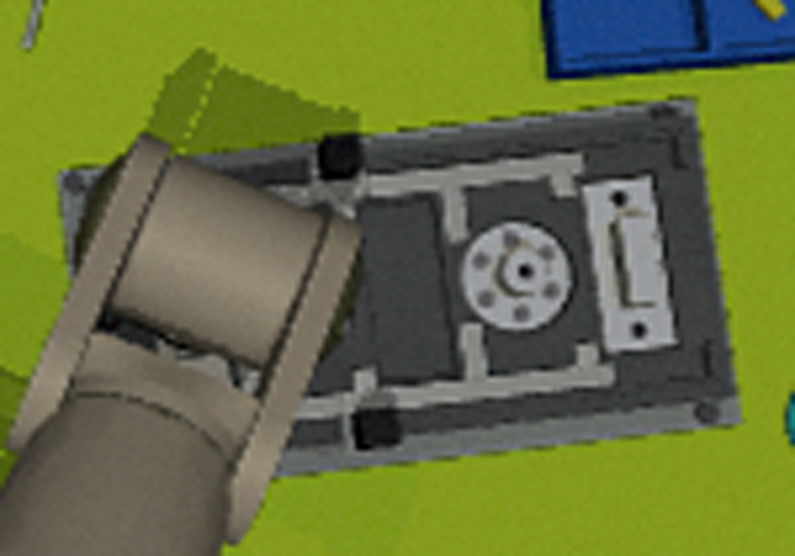

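View pics/a4.png

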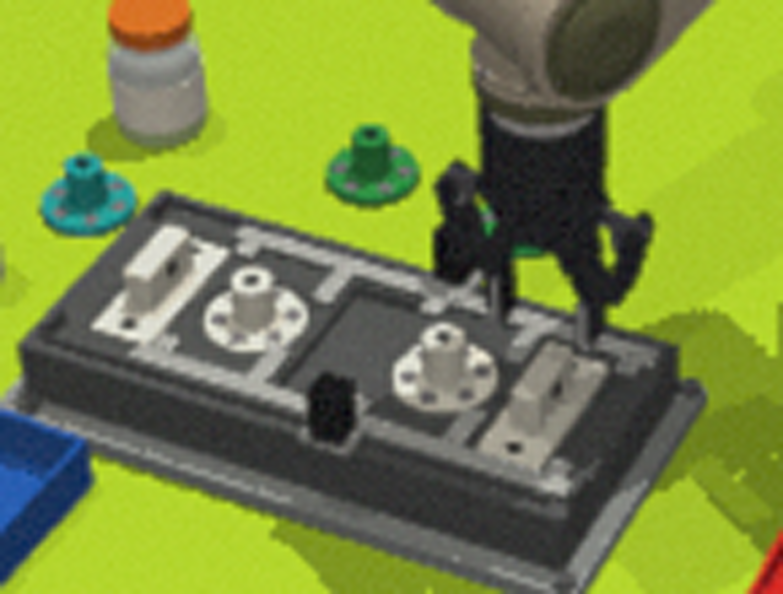

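Both slides are open: the top-view zoom shows the tabs between the cavities. Next I'll grasp the left bracket.

>>> jog_arm --increments '[{"rx": 0,"ry": 0,"rz": 0,"x": 27,"y": 0,"z": 0,"hand": 50},{"rx": 0,"ry": 0,"rz": 0,"x": 27,"y": 0,"z": 0,"hand": 50},{"rx": 0,"ry": 0,"rz": 0,"x": 0,"y": 0,"z": 0,"hand": 50},{"rx": 0,"ry": 0,"rz": 0,"x": 0,"y": 0,"z": 0,"hand": 10},{"rx": 0,"ry": 0,"rz": 0,"x": 0,"y": 0,"z": 0,"hand": 10}]' --force 40

```text
time_s: 10.68
eef_pos: [522.1, -84.7, 71.9]
ee_rot: [0.706, -0.047, 0.705, 0.046]
force: [-0.3, 0.1, -0.5]
grip_width: 0.225
```

>>> jog_arm --increments '[{"rx": 0,"ry": 0,"rz": 0,"x": 0,"y": 0,"z": 0,"hand": 10},{"rx": 0,"ry": 0,"rz": 0,"x": 0,"y": 0,"z": 0,"hand": 10},{"rx": 0,"ry": 0,"rz": 0,"x": -20,"y": 0,"z": 0,"hand": 10},{"rx": 0,"ry": 0,"rz": 0,"x": -40,"y": 0,"z": 0,"hand": 10},{"rx": 0,"ry": 0,"rz": 0,"x": -40,"y": 0,"z": 0,"hand": 10}]'

```text
time_s: 11.3
eef_pos: [521.2, -84.3, 172.0]
ee_rot: [0.706, -0.046, 0.706, 0.046]
force: [1.3, -0.7, -0.9]
grip_width: 0.225
```

```bash
cat >> h.py <<'E'
def tray():
    im=capture("top"); hsv=cv2.cvtColor(im,cv2.COLOR_RGB2HSV)
    m=((hsv[...,0]<8)|(hsv[...,0]>172))&(hsv[...,1]>150)&(hsv[...,2]>60)
    m[:, :150]=0; m[:,420:]=0
    m=cv2.morphologyEx(m.astype(np.uint8),cv2.MORPH_OPEN,np.ones((3,3)))
    n,l,st,_=cv2.connectedComponentsWithStats(m); 
    k=1+np.argmax(st[1:,4]); cs,_=cv2.findContours((l==k).astype(np.uint8),cv2.RETR_EXTERNAL,cv2.CHAIN_APPROX_NONE)
    pts=np.vstack([c[:,0] for c in cs]).astype(float)
    w=np.array([onz("top",p,22)[:2] for p in pts]).astype(np.float32)
    r=cv2.minAreaRect(w); b=cv2.boxPoints(r)
    e=[b[(i+1)%4]-b[i] for i in range(4)]
    L=max(e,key=lambda v:np.linalg.norm(v)); L=L if L[1]>0 else -L
    th=np.arctan2(-L[0],L[1])
    print("tray c",r[0],"size",r[1],"yaw",th,"area px",st[k,4]); return im,np.array([r[0][0],r[0][1],0]),th
def T(c,th,x,y,z): return c+np.array([np.cos(th)*x-np.sin(th)*y,np.sin(th)*x+np.cos(th)*y,z])
E
python3 - <<'E'
from h import *
im,c,th=tray()
cv2.imwrite("pics/a5.png",im[:,:,::-1])
im=capture("scene")[:,:,::-1]; p=cv2.resize(im[100:280,200:440],None,fx=3.3,fy=3.3,interpolation=cv2.INTER_CUBIC); cv2.imwrite("pics/a6.png",p)
go(T(c,th,-51,0,140),th)
E
```

```text
tray c (518.601318359375, 222.1160125732422) size (238.87045288085938, 274.2467956542969) yaw 0.1525763 area px 5450
t 11.4 pos [523.06 -84.94 174.91] grip 19.57775667082941 F [ 0.92 -0.2  -1.97]
rotvec tool [-0.02  0.01  0.  ] shift in current axes [ 33.56 304.05 -15.45] shift in final axes [ 34.91 304.17  -8.74]
```

View pics/a6.png

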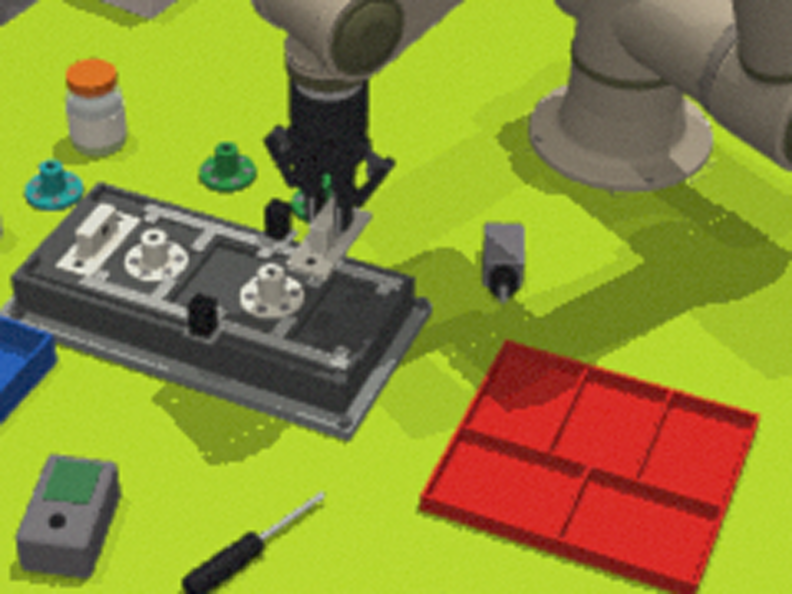

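View pics/a5.png

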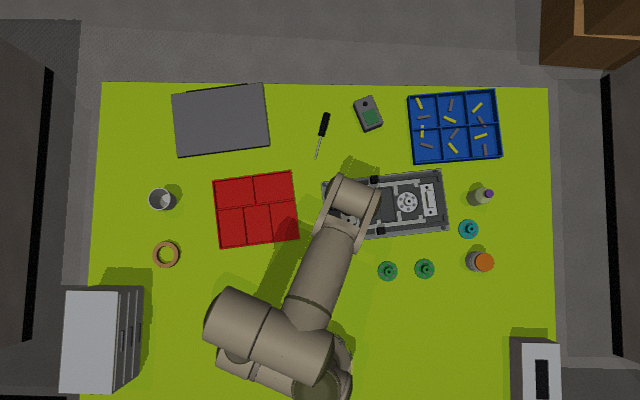

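The bracket is held level and clear of the mould, and the tray is unchanged. I'll carry the bracket to the middle near compartment.

>>> jog_arm --increments '[{"rx": -0.02,"ry": 0,"rz": 0,"x": 0,"y": 0,"z": 0,"hand": 10},{"rx": 0,"ry": 0,"rz": 0,"x": 0,"y": 60,"z": -2,"hand": 10},{"rx": 0,"ry": 0,"rz": 0,"x": 0,"y": 60,"z": -2,"hand": 10},{"rx": 0,"ry": 0,"rz": 0,"x": 0,"y": 60,"z": -2,"hand": 10},{"rx": 0,"ry": 0,"rz": 0,"x": 0,"y": 60,"z": -2,"hand": 10}]'

```text
time_s: 12.02
eef_pos: [476.1, 153.4, 169.1]
ee_rot: [0.704, -0.054, 0.706, 0.054]
force: [0.7, 0.1, -0.3]
grip_width: 0.223
```

>>> jog_arm --increments '[{"rx": 0,"ry": 0,"rz": 0,"x": 0,"y": 60,"z": -1,"hand": 10},{"rx": 0,"ry": 0,"rz": 0,"x": 40,"y": 4,"z": 0,"hand": 10},{"rx": 0,"ry": 0,"rz": 0,"x": 40,"y": 0,"z": 0,"hand": 10},{"rx": 0,"ry": 0,"rz": 0,"x": 0,"y": 0,"z": 0,"hand": 10}]'

```text
time_s: 12.52
eef_pos: [464.5, 214.5, 87.3]
ee_rot: [0.702, -0.054, 0.708, 0.053]
force: [0.4, -0.2, 0.2]
grip_width: 0.223
```

```bash
python3 - <<'E'
from h import *
c=np.array([519,222,0]);th=.152
go(T(c,th,-51,0,26),th)
im=capture("scene")[:,:,::-1]; p=cv2.resize(im[100:280,260:500],None,fx=3.3,fy=3.3,interpolation=cv2.INTER_CUBIC); cv2.imwrite("pics/a7.png",p)
E
```

```text
t 12.525 pos [464.46 214.46  87.35] grip 19.03859315012044 F [ 0.37 -0.22  0.16]
rotvec tool [-0.   -0.01  0.  ] shift in current axes [61.32 -0.78  4.52] shift in final axes [61.35 -0.81  4.05]
```

View pics/a7.png

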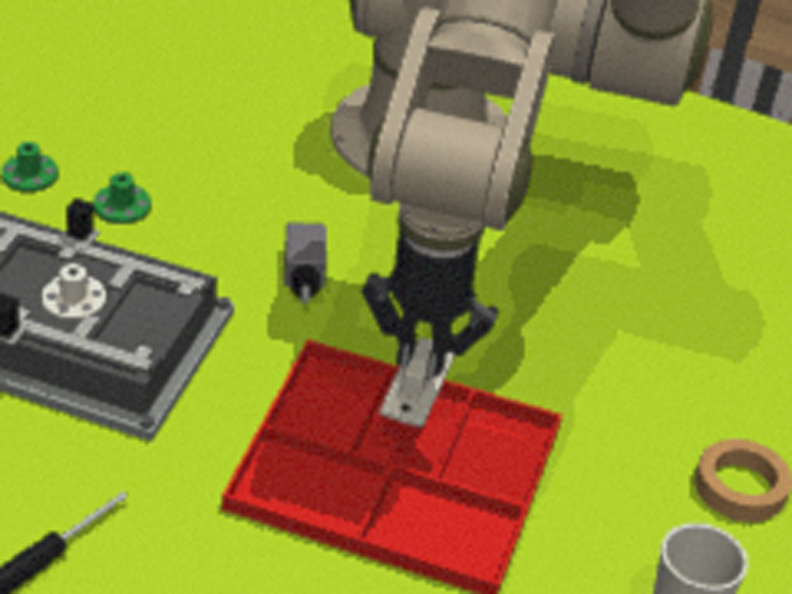

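The bracket is held level above the middle near compartment. Lower and release.

>>> jog_arm --increments '[{"rx": 0,"ry": 0,"rz": 0,"x": 25,"y": -1,"z": 3,"hand": 10},{"rx": 0,"ry": 0,"rz": 0,"x": 25,"y": 0,"z": 0,"hand": 10},{"rx": 0,"ry": 0,"rz": 0,"x": 7,"y": 0,"z": 0,"hand": 10},{"rx": 0,"ry": 0,"rz": 0,"x": 0,"y": 0,"z": 0,"hand": 10}]'

```text
time_s: 13.08
eef_pos: [470.4, 214.3, 34.3]
ee_rot: [0.706, -0.053, 0.705, 0.053]
force: [-0.6, 0.1, -1.1]
grip_width: 0.22
```

>>> jog_arm --increments '[{"rx": 0,"ry": 0,"rz": 0,"x": 4,"y": 0,"z": 0,"hand": 10},{"rx": 0,"ry": 0,"rz": 0,"x": 4,"y": 0,"z": 0,"hand": 10},{"rx": 0,"ry": 0,"rz": 0,"x": 0,"y": 0,"z": 0,"hand": 10}]'

```text
time_s: 13.45
eef_pos: [469.7, 214.3, 25.2]
ee_rot: [0.705, -0.053, 0.705, 0.053]
force: [-0.1, 0.1, 0.1]
grip_width: 0.224
```

>>> jog_arm --increments '[{"rx": 0,"ry": 0,"rz": 0,"x": 1,"y": 0,"z": 0,"hand": 42},{"rx": 0,"ry": 0,"rz": 0,"x": 0,"y": 0,"z": 0,"hand": 42},{"rx": 0,"ry": 0,"rz": 0,"x": 0,"y": 0,"z": 0,"hand": 42},{"rx": 0,"ry": 0,"rz": 0,"x": -40,"y": 0,"z": 0,"hand": 42},{"rx": 0,"ry": 0,"rz": 0,"x": -60,"y": 0,"z": 0,"hand": 42}]'

```text
time_s: 14.08
eef_pos: [468.9, 214.1, 124.5]
ee_rot: [0.704, -0.054, 0.706, 0.053]
force: [0.5, -1.0, 0.8]
grip_width: 0.489
```

```bash
python3 - <<'E'
from h import *
go(M(0,-140,68),MY)
im=capture("scene")[:,:,::-1]; p=cv2.resize(im[100:280,260:500],None,fx=3.3,fy=3.3,interpolation=cv2.INTER_CUBIC); cv2.imwrite("pics/a8.png",p)
E
```

```text
t 14.075 pos [468.88 214.07 124.47] grip 41.76410397613656 F [ 0.47 -0.97  0.76]
rotvec tool [ 0.02 -0.    0.  ] shift in current axes [  56.56 -582.21    2.  ] shift in final axes [  56.47 -582.11   11.76]
```

View pics/a8.png

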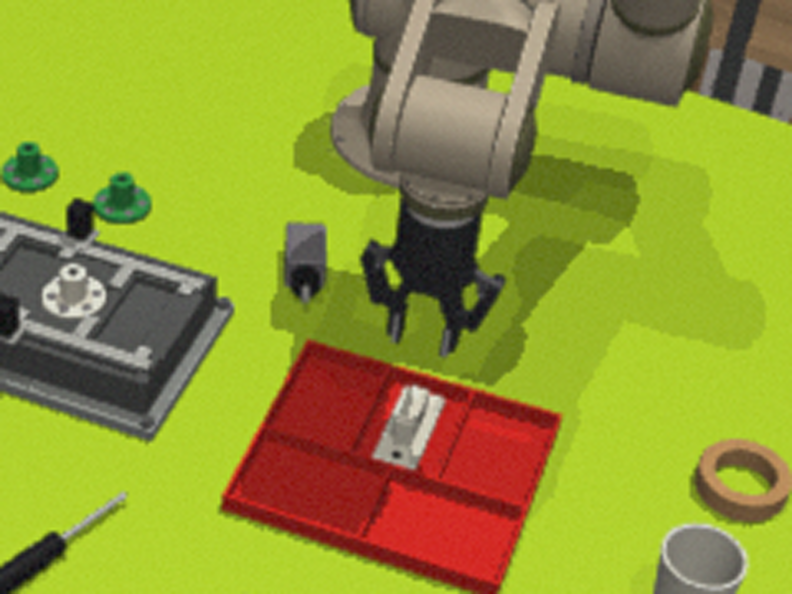

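The bracket lies flat in the middle near compartment. Next is the right bracket.

>>> jog_arm --increments '[{"rx": 0.02,"ry": 0,"rz": 0,"x": -40,"y": -30,"z": 0,"hand": 42},{"rx": 0,"ry": 0,"rz": 0,"x": 0,"y": -60,"z": 2,"hand": 42},{"rx": 0,"ry": 0,"rz": 0,"x": 0,"y": -60,"z": 2,"hand": 42},{"rx": 0,"ry": 0,"rz": 0,"x": 0,"y": -60,"z": 2,"hand": 42},{"rx": 0,"ry": 0,"rz": 0,"x": 0,"y": -60,"z": 2,"hand": 42}]'

```text
time_s: 14.75
eef_pos: [513.7, -54.2, 164.4]
ee_rot: [0.706, -0.046, 0.705, 0.046]
force: [0.3, 0.8, -0.3]
grip_width: 0.497
```

>>> jog_arm --increments '[{"rx": 0,"ry": 0,"rz": 0,"x": 0,"y": -60,"z": 2,"hand": 42},{"rx": 0,"ry": 0,"rz": 0,"x": 0,"y": -60,"z": 2,"hand": 42},{"rx": 0,"ry": 0,"rz": 0,"x": 0,"y": -60,"z": 0,"hand": 42},{"rx": 0,"ry": 0,"rz": 0,"x": 0,"y": -60,"z": 0,"hand": 42},{"rx": 0,"ry": 0,"rz": 0,"x": 0,"y": -60,"z": 0,"hand": 42}]'

```text
time_s: 15.38
eef_pos: [556.8, -351.1, 164.2]
ee_rot: [0.706, -0.046, 0.705, 0.046]
force: [0.3, 0.4, 0.5]
grip_width: 0.489
```

```bash
python3 - <<'E'
from h import *
go(M(0,-140,71),MY)
E
```

```text
t 15.375 pos [ 556.84 -351.14  164.2 ] grip 41.771106822660606 F [0.26 0.37 0.52]
rotvec tool [-0.  0.  0.] shift in current axes [ 93.21 -10.19   0.1 ] shift in final axes [ 93.2  -10.21   0.1 ]
```

>>> jog_arm --increments '[{"rx": 0,"ry": 0,"rz": 0,"x": 0,"y": -10,"z": 0,"hand": 42},{"rx": 0,"ry": 0,"rz": 0,"x": 30,"y": 0,"z": 0,"hand": 42},{"rx": 0,"ry": 0,"rz": 0,"x": 0,"y": 0,"z": 0,"hand": 42}]'

```text
time_s: 15.75
eef_pos: [557.4, -357.7, 132.1]
ee_rot: [0.704, -0.045, 0.707, 0.048]
force: [-0.3, -0.1, 1.4]
grip_width: 0.492
```

```bash
python3 - <<'E'
from h import *
go(M(0,-140,71),MY)
im=capture("scene")[:,:,::-1]; p=cv2.resize(im[100:230,170:345],None,fx=4.5,fy=4.5,interpolation=cv2.INTER_CUBIC); cv2.imwrite("pics/a9.png",p)
E
```

```text
t 15.75 pos [ 557.39 -357.7   132.11] grip 42.03836211607945 F [-0.27 -0.1   1.37]
rotvec tool [-0. -0. -0.] shift in current axes [61.1  -3.87  0.62] shift in final axes [61.11 -3.64  0.43]
```

View pics/a9.png

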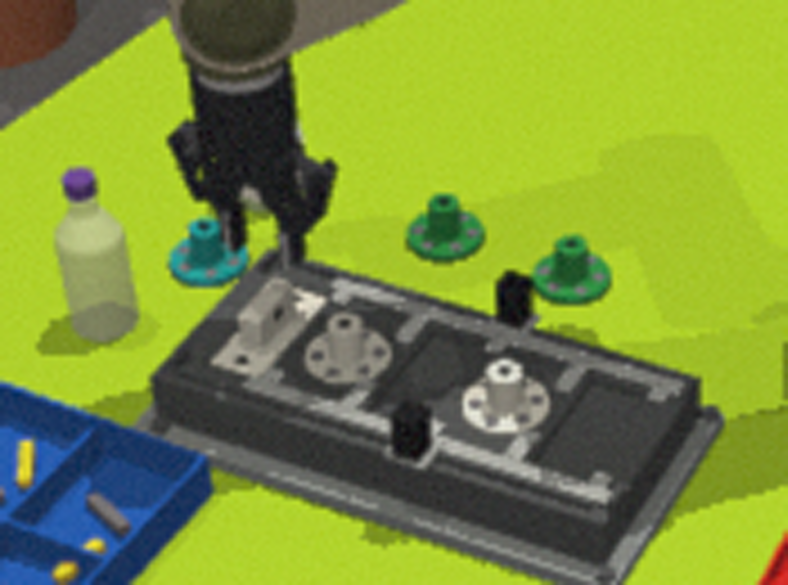

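The gripper is above the right bracket, well clear of the bottle at zoom (95,260). Grasp.

>>> jog_arm --increments '[{"rx": 0,"ry": 0,"rz": 0,"x": 30,"y": -2,"z": 0,"hand": 42},{"rx": 0,"ry": 0,"rz": 0,"x": 29,"y": 0,"z": 0,"hand": 42},{"rx": 0,"ry": 0,"rz": 0,"x": 0,"y": 0,"z": 0,"hand": 42},{"rx": 0,"ry": 0,"rz": 0,"x": 0,"y": 0,"z": 0,"hand": 10},{"rx": 0,"ry": 0,"rz": 0,"x": 0,"y": 0,"z": 0,"hand": 10}]'

```text
time_s: 16.42
eef_pos: [559.2, -361.6, 77.7]
ee_rot: [0.707, -0.047, 0.705, 0.046]
force: [0.2, 0.4, 5.1]
grip_width: 0.22
```

>>> jog_arm --increments '[{"rx": 0,"ry": 0,"rz": 0,"x": 0,"y": 0,"z": 0,"hand": 10}]'

```text
time_s: 16.55
eef_pos: [559.3, -361.6, 77.7]
ee_rot: [0.707, -0.047, 0.705, 0.045]
force: [-0.5, -0.0, 7.7]
grip_width: 0.222
```

>>> jog_arm --increments '[{"rx": 0,"ry": 0,"rz": 0,"x": -20,"y": 0,"z": 0,"hand": 10},{"rx": 0,"ry": 0,"rz": 0,"x": -40,"y": 0,"z": 0,"hand": 10},{"rx": 0,"ry": 0,"rz": 0,"x": -50,"y": 0,"z": 0,"hand": 10},{"rx": 0,"ry": 0,"rz": 0,"x": 0,"y": 0,"z": 0,"hand": 10}]'

```text
time_s: 17.05
eef_pos: [559.6, -362.1, 190.7]
ee_rot: [0.708, -0.049, 0.703, 0.044]
force: [0.3, -0.4, -1.2]
grip_width: 0.222
```

```bash
python3 - <<'E'
from h import *
im,c,th=tray()
go(T(c,th,-51,-91,140),th)
im=capture("scene")[:,:,::-1]; p=cv2.resize(im[100:280,170:440],None,fx=2.9,fy=2.9,interpolation=cv2.INTER_CUBIC); cv2.imwrite("pics/b1.png",p)
E
```

```text
tray c (518.63427734375, 222.3831787109375) size (238.39761352539062, 273.9987487792969) yaw 0.15130611 area px 5035
t 17.1 pos [ 558.86 -361.39  187.57] grip 19.04396099995554 F [-1.17  0.23 -0.84]
rotvec tool [-0.02  0.    0.  ] shift in current axes [ 45.98 492.16 -12.75] shift in final axes [ 47.57 492.17  -2.78]
```

View pics/b1.png

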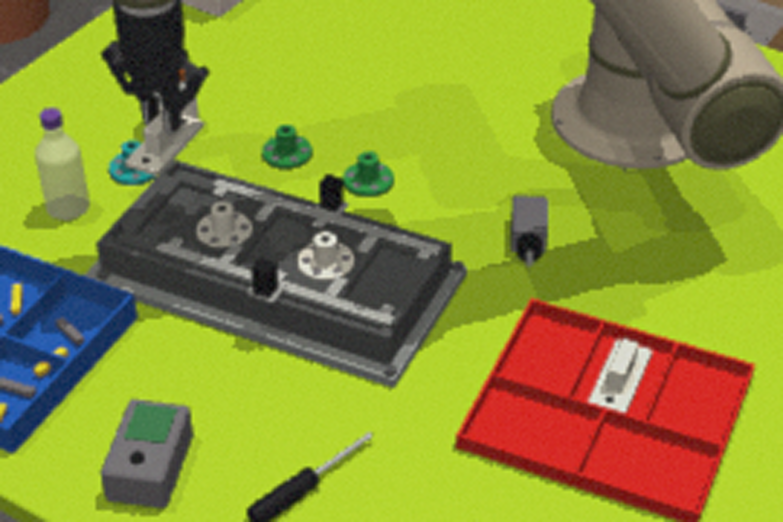

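The right bracket is held level. Carry it to the near-right compartment.

>>> jog_arm --increments '[{"rx": -0.02,"ry": 0,"rz": 0,"x": 0,"y": 0,"z": 0,"hand": 10},{"rx": 0,"ry": 0,"rz": 0,"x": 0,"y": 60,"z": 0,"hand": 10},{"rx": 0,"ry": 0,"rz": 0,"x": 0,"y": 60,"z": 0,"hand": 10},{"rx": 0,"ry": 0,"rz": 0,"x": 0,"y": 60,"z": 0,"hand": 10},{"rx": 0,"ry": 0,"rz": 0,"x": 0,"y": 60,"z": 0,"hand": 10}]'

```text
time_s: 17.77
eef_pos: [521.3, -121.8, 184.4]
ee_rot: [0.705, -0.053, 0.706, 0.054]
force: [-0.5, -0.3, -0.1]
grip_width: 0.217
```

>>> jog_arm --increments '[{"rx": 0,"ry": 0,"rz": 0,"x": 0,"y": 60,"z": 0,"hand": 10},{"rx": 0,"ry": 0,"rz": 0,"x": 0,"y": 60,"z": 0,"hand": 10},{"rx": 0,"ry": 0,"rz": 0,"x": 0,"y": 60,"z": 0,"hand": 10},{"rx": 0,"ry": 0,"rz": 0,"x": 0,"y": 60,"z": 0,"hand": 10},{"rx": 0,"ry": 0,"rz": 0,"x": 0,"y": 0,"z": 0,"hand": 10}]'

```text
time_s: 18.4
eef_pos: [484.8, 116.7, 184.6]
ee_rot: [0.704, -0.055, 0.706, 0.056]
force: [0.4, 0.0, -0.7]
grip_width: 0.224
```

```bash
python3 - <<'E'
from h import *
c=np.array([519,222,0]);th=.152
go(T(c,th,-51,-91,31),th)
im=capture("scene")[:,:,::-1]; p=cv2.resize(im[100:280,230:470],None,fx=3.3,fy=3.3,interpolation=cv2.INTER_CUBIC); cv2.imwrite("pics/b2.png",p)
E
```

```text
t 18.4 pos [484.78 116.71 184.6 ] grip 19.127592632635633 F [ 0.44  0.04 -0.66]
rotvec tool [ 0.01 -0.   -0.  ] shift in current axes [153.61   7.79  -0.94] shift in final axes [153.6    7.89  -1.23]
```

View pics/b2.png

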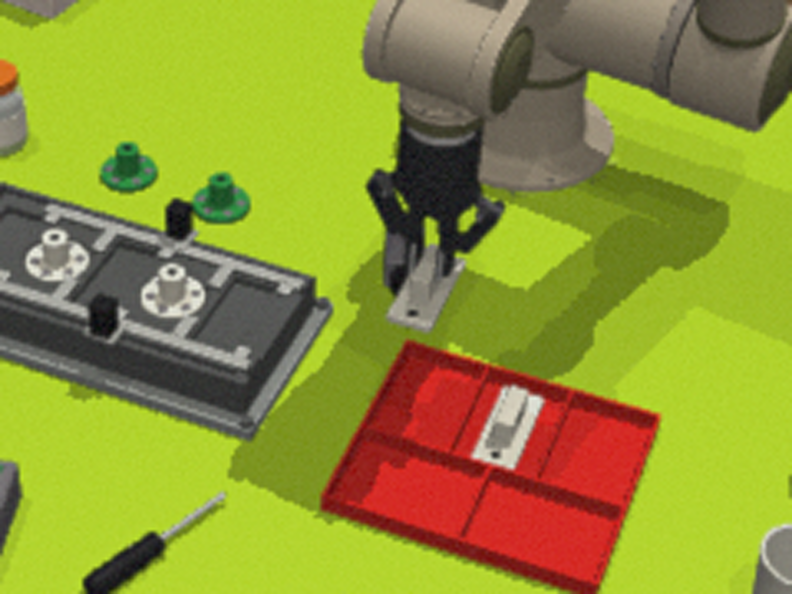

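>>> jog_arm --increments '[{"rx": 0,"ry": 0,"rz": 0,"x": 30,"y": 7,"z": -1,"hand": 10},{"rx": 0,"ry": 0,"rz": 0,"x": 50,"y": 0,"z": 0,"hand": 10},{"rx": 0,"ry": 0,"rz": 0,"x": 45,"y": 0,"z": 0,"hand": 10},{"rx": 0,"ry": 0,"rz": 0,"x": 15,"y": 0,"z": 0,"hand": 10},{"rx": 0,"ry": 0,"rz": 0,"x": 0,"y": 0,"z": 0,"hand": 10}]'

```text
time_s: 19.08
eef_pos: [484.3, 119.6, 45.3]
ee_rot: [0.705, -0.053, 0.705, 0.053]
force: [-0.0, 0.5, -0.2]
grip_width: 0.222
```

>>> jog_arm --increments '[{"rx": 0,"ry": 0,"rz": 0,"x": 0,"y": 0,"z": 0,"hand": 10}]'

```text
time_s: 19.2
eef_pos: [485.1, 120.0, 46.8]
ee_rot: [0.706, -0.053, 0.704, 0.053]
force: [-0.1, -0.2, -1.0]
grip_width: 0.22
```

>>> jog_arm --increments '[{"rx": 0,"ry": 0,"rz": 0,"x": 6,"y": 3,"z": -2,"hand": 10},{"rx": 0,"ry": 0,"rz": 0,"x": 6,"y": 0,"z": 0,"hand": 10},{"rx": 0,"ry": 0,"rz": 0,"x": 2,"y": 0,"z": 0,"hand": 10},{"rx": 0,"ry": 0,"rz": 0,"x": 0,"y": 0,"z": 0,"hand": 10}]'

```text
time_s: 19.7
eef_pos: [481.6, 122.9, 31.2]
ee_rot: [0.705, -0.053, 0.705, 0.053]
force: [-0.2, 0.4, -0.7]
grip_width: 0.217
```

>>> jog_arm --increments '[{"rx": 0,"ry": 0,"rz": 0,"x": 1,"y": 0,"z": 0,"hand": 42},{"rx": 0,"ry": 0,"rz": 0,"x": 0,"y": 0,"z": 0,"hand": 42},{"rx": 0,"ry": 0,"rz": 0,"x": 0,"y": 0,"z": 0,"hand": 42},{"rx": 0,"ry": 0,"rz": 0,"x": -50,"y": 0,"z": 0,"hand": 50},{"rx": 0,"ry": 0,"rz": 0,"x": -60,"y": 0,"z": 0,"hand": 50}]'

```text
time_s: 20.32
eef_pos: [481.0, 122.9, 141.1]
ee_rot: [0.704, -0.053, 0.706, 0.053]
force: [0.7, -0.6, 0.1]
grip_width: 0.59
```

```bash
python3 - <<'E'
from h import *
go(M(0,70,71),MY)
im=capture("scene")[:,:,::-1]; p=cv2.resize(im[100:280,230:470],None,fx=3.3,fy=3.3,interpolation=cv2.INTER_CUBIC); cv2.imwrite("pics/b3.png",p)
E
```

```text
t 20.325 pos [480.98 122.86 141.12] grip 50.40146212998226 F [ 0.68 -0.64  0.08]
rotvec tool [ 0.02 -0.   -0.  ] shift in current axes [  70.01 -280.28    7.34] shift in final axes [  70.12 -280.09   11.96]
```

View pics/b3.png

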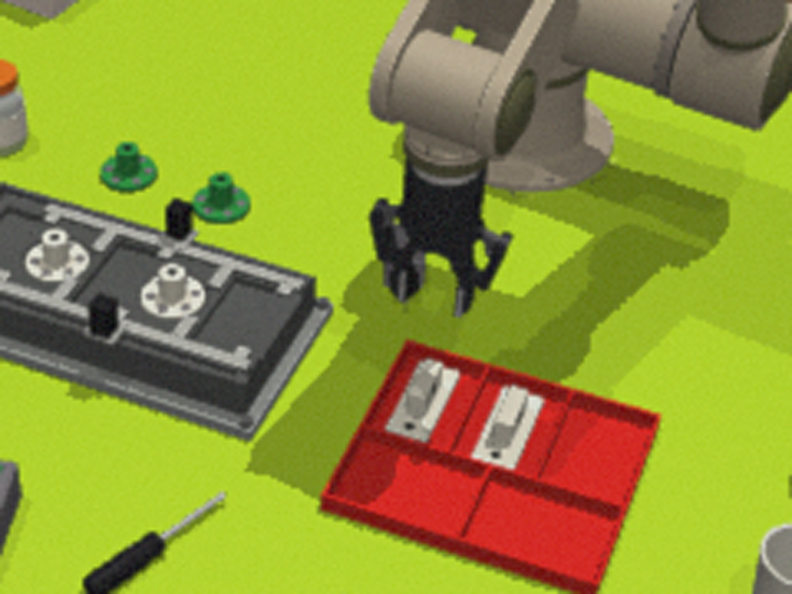

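Both brackets lie flat. Now the left wheel.

>>> jog_arm --increments '[{"rx": 0.02,"ry": 0,"rz": 0,"x": -10,"y": -50,"z": 4,"hand": 55},{"rx": 0,"ry": 0,"rz": 0,"x": 0,"y": -58,"z": 4,"hand": 55},{"rx": 0,"ry": 0,"rz": 0,"x": 0,"y": -58,"z": 4,"hand": 55},{"rx": 0,"ry": 0,"rz": 0,"x": 0,"y": -58,"z": 0,"hand": 55},{"rx": 0,"ry": 0,"rz": 0,"x": 0,"y": -56,"z": 0,"hand": 55}]'

```text
time_s: 21.0
eef_pos: [531.1, -154.9, 150.4]
ee_rot: [0.706, -0.046, 0.705, 0.046]
force: [1.3, -0.1, 0.9]
grip_width: 0.646
```

>>> jog_arm --increments '[{"rx": 0,"ry": 0,"rz": 0,"x": 20,"y": 0,"z": 0,"hand": 55},{"rx": 0,"ry": 0,"rz": 0,"x": 0,"y": 0,"z": 0,"hand": 55},{"rx": 0,"ry": 0,"rz": 0,"x": 0,"y": 0,"z": 0,"hand": 55}]'

```text
time_s: 21.38
eef_pos: [531.4, -152.4, 131.0]
ee_rot: [0.706, -0.047, 0.705, 0.047]
force: [-0.3, -0.2, -0.1]
grip_width: 0.645
```

```bash
python3 - <<'E'
from h import *
go(M(0,70,70),MY)
E
```

```text
t 21.375 pos [ 531.38 -152.44  130.99] grip 55.12358114422619 F [-0.28 -0.16 -0.09]
rotvec tool [-0.  0.  0.] shift in current axes [60.99 -0.51 -1.25] shift in final axes [60.99 -0.53 -1.21]
```

>>> jog_arm --increments '[{"rx": 0,"ry": 0,"rz": 0,"x": 30,"y": -0.5,"z": -1,"hand": 55},{"rx": 0,"ry": 0,"rz": 0,"x": 29,"y": 0,"z": 0,"hand": 55},{"rx": 0,"ry": 0,"rz": 0,"x": 0,"y": 0,"z": 0,"hand": 55},{"rx": 0,"ry": 0,"rz": 0,"x": 0,"y": 0,"z": 0,"hand": 18},{"rx": 0,"ry": 0,"rz": 0,"x": 0,"y": 0,"z": 0,"hand": 18}]'

```text
time_s: 22.0
eef_pos: [531.1, -153.8, 73.2]
ee_rot: [0.707, -0.047, 0.705, 0.046]
force: [0.1, 0.5, 6.3]
grip_width: 0.314
```

>>> jog_arm --increments '[{"rx": 0,"ry": 0,"rz": 0,"x": 0,"y": 0,"z": 0,"hand": 18},{"rx": 0,"ry": 0,"rz": 0,"x": 0,"y": 0,"z": 0,"hand": 18}]'

```text
time_s: 22.25
eef_pos: [531.1, -153.8, 73.2]
ee_rot: [0.707, -0.047, 0.705, 0.046]
force: [0.0, 1.3, 6.9]
grip_width: 0.31
```

>>> jog_arm --increments '[{"rx": 0,"ry": 0,"rz": 0,"x": -20,"y": 0,"z": 0,"hand": 18},{"rx": 0,"ry": 0,"rz": 0,"x": -40,"y": 0,"z": 0,"hand": 18},{"rx": 0,"ry": 0,"rz": 0,"x": -50,"y": 0,"z": 0,"hand": 18},{"rx": 0,"ry": 0,"rz": 0,"x": 0,"y": 0,"z": 0,"hand": 18}]'

```text
time_s: 22.75
eef_pos: [531.7, -154.2, 185.7]
ee_rot: [0.708, -0.048, 0.703, 0.045]
force: [0.5, 0.6, -2.0]
grip_width: 0.307
```

```bash
python3 - <<'E'
from h import *
im,c,th=tray()
go(T(c,th,67,68,140),th)
im=capture("scene")[:,:,::-1]; p=cv2.resize(im[100:280,170:440],None,fx=2.9,fy=2.9,interpolation=cv2.INTER_CUBIC); cv2.imwrite("pics/b4.png",p)
E
```

```text
tray c (518.7501220703125, 222.5026092529297) size (238.8842315673828, 273.99725341796875) yaw 0.15036456 area px 4605
t 22.8 pos [ 530.71 -153.69  183.1 ] grip 26.501257436570505 F [ 0.32  0.36 -1.54]
rotvec tool [-0.02  0.    0.  ] shift in current axes [ 42.43 443.87 102.98] shift in final axes [ 43.1  441.74 111.53]
```

View pics/b4.png

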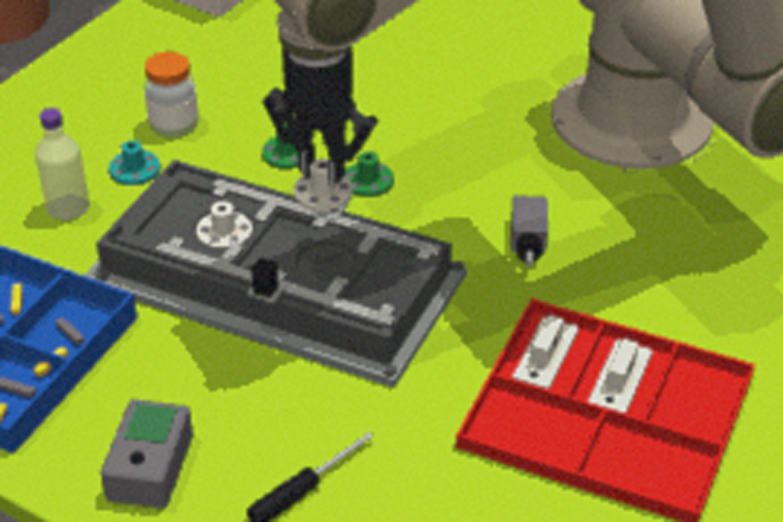

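The wheel is held. Carry it to the far-left compartment.

>>> jog_arm --increments '[{"rx": -0.02,"ry": 0,"rz": 0,"x": 0,"y": 50,"z": 14,"hand": 18},{"rx": 0,"ry": 0,"rz": 0,"x": 0,"y": 56,"z": 14,"hand": 18},{"rx": 0,"ry": 0,"rz": 0,"x": 0,"y": 56,"z": 14,"hand": 18},{"rx": 0,"ry": 0,"rz": 0,"x": 0,"y": 56,"z": 14,"hand": 18},{"rx": 0,"ry": 0,"rz": 0,"x": 0,"y": 56,"z": 14,"hand": 18}]'

```text
time_s: 23.48
eef_pos: [558.5, 129.6, 179.9]
ee_rot: [0.704, -0.053, 0.706, 0.053]
force: [0.4, 0.3, -0.1]
grip_width: 0.307
```

>>> jog_arm --increments '[{"rx": 0,"ry": 0,"rz": 0,"x": 0,"y": 56,"z": 14,"hand": 18},{"rx": 0,"ry": 0,"rz": 0,"x": 0,"y": 56,"z": 14,"hand": 18},{"rx": 0,"ry": 0,"rz": 0,"x": 0,"y": 56,"z": 13,"hand": 18},{"rx": 0,"ry": 0,"rz": 0,"x": 40,"y": 0,"z": 0,"hand": 18},{"rx": 0,"ry": 0,"rz": 0,"x": 0,"y": 0,"z": 0,"hand": 18}]'

```text
time_s: 24.1
eef_pos: [572.2, 299.7, 137.0]
ee_rot: [0.702, -0.054, 0.708, 0.053]
force: [0.3, -0.3, -1.0]
grip_width: 0.308
```

```bash
python3 - <<'E'
from h import *
c=np.array([519,222,0]);th=.152
go(T(c,th,67,68,27),th)
im=capture("scene")[:,:,::-1]; p=cv2.resize(im[100:290,270:510],None,fx=3.1,fy=3.1,interpolation=cv2.INTER_CUBIC); cv2.imwrite("pics/b5.png",p)
E
```

```text
t 24.1 pos [572.23 299.7  136.98] grip 26.316703647763365 F [ 0.34 -0.32 -1.02]
rotvec tool [-0.   -0.01  0.  ] shift in current axes [109.95  -0.59   3.58] shift in final axes [109.98  -0.75   2.62]
```

View pics/b5.png

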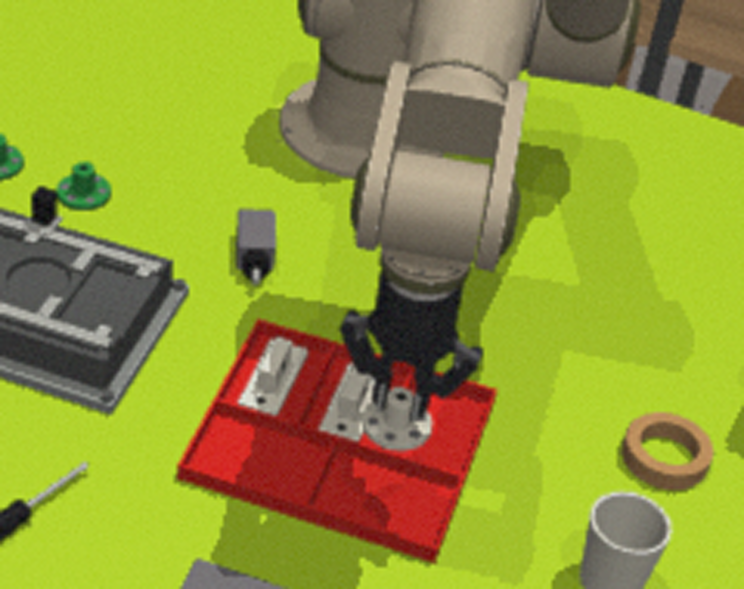

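>>> jog_arm --increments '[{"rx": 0,"ry": 0,"rz": 0,"x": 40,"y": 0,"z": 2,"hand": 18},{"rx": 0,"ry": 0,"rz": 0,"x": 40,"y": 0,"z": 0,"hand": 18},{"rx": 0,"ry": 0,"rz": 0,"x": 18,"y": 0,"z": 0,"hand": 18},{"rx": 0,"ry": 0,"rz": 0,"x": 0,"y": 0,"z": 0,"hand": 18},{"rx": 0,"ry": 0,"rz": 0,"x": 0,"y": 0,"z": 0,"hand": 18}]'

```text
time_s: 24.78
eef_pos: [577.4, 300.5, 45.4]
ee_rot: [0.706, -0.053, 0.704, 0.054]
force: [-0.1, -0.3, 0.2]
grip_width: 0.311
```

>>> jog_arm --increments '[{"rx": 0,"ry": 0,"rz": 0,"x": 8,"y": 0,"z": -1,"hand": 18},{"rx": 0,"ry": 0,"rz": 0,"x": 7,"y": 0,"z": 0,"hand": 18},{"rx": 0,"ry": 0,"rz": 0,"x": 2,"y": 0,"z": 0,"hand": 18},{"rx": 0,"ry": 0,"rz": 0,"x": 0,"y": 0,"z": 0,"hand": 18}]'

```text
time_s: 25.28
eef_pos: [575.4, 300.2, 26.3]
ee_rot: [0.705, -0.053, 0.705, 0.053]
force: [0.6, 0.4, -0.1]
grip_width: 0.306
```

>>> jog_arm --increments '[{"rx": 0,"ry": 0,"rz": 0,"x": 0,"y": 0,"z": 0,"hand": 50},{"rx": 0,"ry": 0,"rz": 0,"x": 0,"y": 0,"z": 0,"hand": 50},{"rx": 0,"ry": 0,"rz": 0,"x": 0,"y": 0,"z": 0,"hand": 50},{"rx": 0,"ry": 0,"rz": 0,"x": -60,"y": 0,"z": 0,"hand": 50},{"rx": 0,"ry": 0,"rz": 0,"x": -60,"y": 0,"z": 0,"hand": 55}]'

```text
time_s: 25.9
eef_pos: [575.1, 300.1, 147.6]
ee_rot: [0.705, -0.053, 0.705, 0.053]
force: [0.5, 0.8, 0.9]
grip_width: 0.645
```

```bash
python3 - <<'E'
from h import *
go(M(0,-70,70),MY)
im=capture("scene")[:,:,::-1]; p=cv2.resize(im[100:290,270:510],None,fx=3.1,fy=3.1,interpolation=cv2.INTER_CUBIC); cv2.imwrite("pics/b6.png",p)
E
```

```text
t 25.9 pos [575.09 300.07 147.6 ] grip 55.04647429205362 F [0.54 0.79 0.85]
rotvec tool [ 0.02 -0.    0.  ] shift in current axes [  77.79 -581.24 -114.91] shift in final axes [  77.6  -583.14 -104.99]
```

View pics/b6.png

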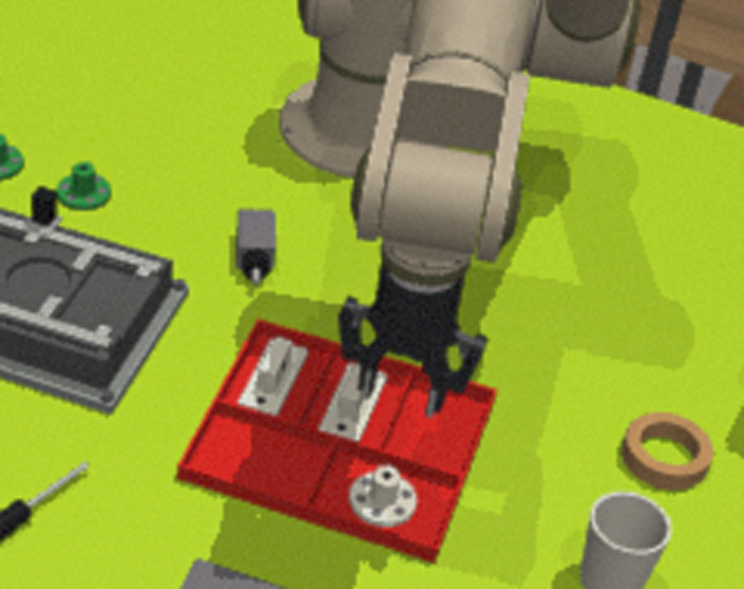

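The wheel is flat in the far-left compartment. Now the last part, the right wheel.

>>> jog_arm --increments '[{"rx": 0.02,"ry": 0,"rz": 0,"x": -10,"y": -55,"z": -10,"hand": 55},{"rx": 0,"ry": 0,"rz": 0,"x": 0,"y": -58,"z": -10,"hand": 55},{"rx": 0,"ry": 0,"rz": 0,"x": 0,"y": -58,"z": -10,"hand": 55},{"rx": 0,"ry": 0,"rz": 0,"x": 0,"y": -58,"z": -10,"hand": 55},{"rx": 0,"ry": 0,"rz": 0,"x": 0,"y": -58,"z": -11,"hand": 55}]'

```text
time_s: 26.58
eef_pos: [563.2, 7.1, 156.3]
ee_rot: [0.706, -0.046, 0.705, 0.046]
force: [-0.4, -0.7, 0.0]
grip_width: 0.646
```

>>> jog_arm --increments '[{"rx": 0,"ry": 0,"rz": 0,"x": 0,"y": -58,"z": -11,"hand": 55},{"rx": 0,"ry": 0,"rz": 0,"x": 0,"y": -58,"z": -11,"hand": 55},{"rx": 0,"ry": 0,"rz": 0,"x": 0,"y": -58,"z": -11,"hand": 55},{"rx": 0,"ry": 0,"rz": 0,"x": 0,"y": -58,"z": -11,"hand": 55},{"rx": 0,"ry": 0,"rz": 0,"x": 0,"y": -58,"z": -11,"hand": 55}]'

```text
time_s: 27.2
eef_pos: [546.6, -287.7, 156.3]
ee_rot: [0.706, -0.046, 0.705, 0.046]
force: [0.7, 0.5, -0.2]
grip_width: 0.646
```

>>> jog_arm --increments '[{"rx": 0,"ry": 0,"rz": 0,"x": 20,"y": 0,"z": 0,"hand": 55},{"rx": 0,"ry": 0,"rz": 0,"x": 0,"y": 0,"z": 0,"hand": 55},{"rx": 0,"ry": 0,"rz": 0,"x": 0,"y": 0,"z": 0,"hand": 55}]'

```text
time_s: 27.58
eef_pos: [547.3, -285.3, 137.0]
ee_rot: [0.706, -0.047, 0.705, 0.046]
force: [0.7, 0.4, -0.3]
grip_width: 0.647
```

```bash
python3 - <<'E'
from h import *
go(M(0,-70,72),MY)
E
```

```text
t 27.575 pos [ 547.25 -285.3   137.01] grip 55.22765282407096 F [ 0.72  0.41 -0.26]
rotvec tool [-0.  0.  0.] shift in current axes [65.02 -6.7   0.78] shift in final axes [65.01 -6.74  0.81]
```

>>> jog_arm --increments '[{"rx": 0,"ry": 0,"rz": 0,"x": 15,"y": -6.5,"z": 1,"hand": 55},{"rx": 0,"ry": 0,"rz": 0,"x": 25,"y": 0,"z": 0,"hand": 55},{"rx": 0,"ry": 0,"rz": 0,"x": 24,"y": 0,"z": 0,"hand": 55},{"rx": 0,"ry": 0,"rz": 0,"x": 0,"y": 0,"z": 0,"hand": 55},{"rx": 0,"ry": 0,"rz": 0,"x": 0,"y": 0,"z": 0,"hand": 18}]'

```text
time_s: 28.2
eef_pos: [549.2, -292.3, 73.2]
ee_rot: [0.706, -0.047, 0.705, 0.046]
force: [0.6, 0.5, 0.4]
grip_width: 0.444
```

>>> jog_arm --increments '[{"rx": 0,"ry": 0,"rz": 0,"x": 0,"y": 0,"z": 0,"hand": 18},{"rx": 0,"ry": 0,"rz": 0,"x": 0,"y": 0,"z": 0,"hand": 18},{"rx": 0,"ry": 0,"rz": 0,"x": 0,"y": 0,"z": 0,"hand": 18}]'

```text
time_s: 28.58
eef_pos: [549.4, -292.5, 73.7]
ee_rot: [0.706, -0.047, 0.705, 0.046]
force: [0.6, 0.2, 6.5]
grip_width: 0.307
```

>>> jog_arm --increments '[{"rx": 0,"ry": 0,"rz": 0,"x": -20,"y": 0,"z": 0,"hand": 18},{"rx": 0,"ry": 0,"rz": 0,"x": -40,"y": 0,"z": 0,"hand": 18},{"rx": 0,"ry": 0,"rz": 0,"x": -50,"y": 0,"z": 0,"hand": 18},{"rx": 0,"ry": 0,"rz": 0,"x": 0,"y": 0,"z": 0,"hand": 18}]'

```text
time_s: 29.08
eef_pos: [549.9, -293.0, 186.6]
ee_rot: [0.708, -0.048, 0.704, 0.045]
force: [0.3, 0.8, -0.9]
grip_width: 0.308
```

```bash
python3 - <<'E'
from h import *
im,c,th=tray()
go(T(c,th,67,-68,140),th)
im=capture("scene")[:,:,::-1]; p=cv2.resize(im[100:280,170:440],None,fx=2.9,fy=2.9,interpolation=cv2.INTER_CUBIC); cv2.imwrite("pics/b7.png",p)
E
```

```text
tray c (518.6948852539062, 222.30599975585938) size (238.73048400878906, 273.8997497558594) yaw 0.15257631 area px 4286
t 29.125 pos [ 549.07 -292.33  183.77] grip 26.55097981871548 F [ 0.46  0.9  -0.04]
rotvec tool [-0.02  0.    0.  ] shift in current axes [ 43.01 447.72 105.6 ] shift in final axes [ 43.77 445.27 115.19]
```

View pics/b7.png

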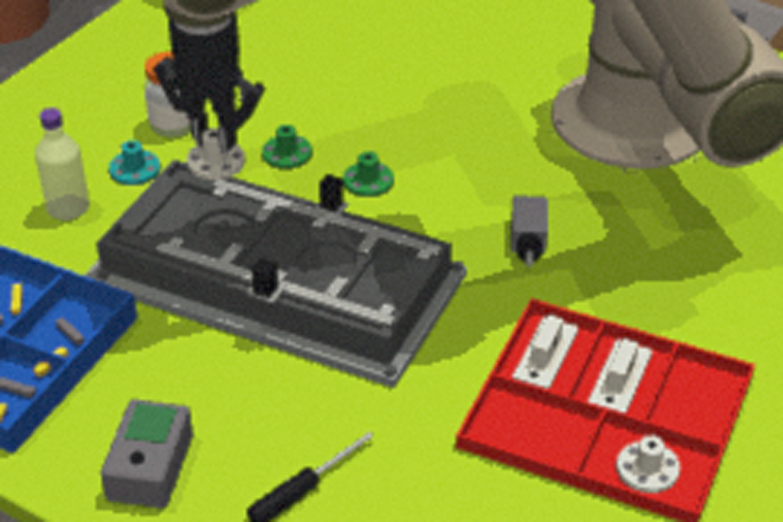

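>>> jog_arm --increments '[{"rx": -0.02,"ry": 0,"rz": 0,"x": 0,"y": 50,"z": 14,"hand": 18},{"rx": 0,"ry": 0,"rz": 0,"x": 0,"y": 56,"z": 14,"hand": 18},{"rx": 0,"ry": 0,"rz": 0,"x": 0,"y": 56,"z": 14,"hand": 18},{"rx": 0,"ry": 0,"rz": 0,"x": 0,"y": 56,"z": 14,"hand": 18},{"rx": 0,"ry": 0,"rz": 0,"x": 0,"y": 56,"z": 14,"hand": 18}]'

```text
time_s: 29.8
eef_pos: [577.0, -8.8, 180.7]
ee_rot: [0.704, -0.053, 0.706, 0.054]
force: [0.3, -0.0, -1.3]
grip_width: 0.31
```

>>> jog_arm --increments '[{"rx": 0,"ry": 0,"rz": 0,"x": 0,"y": 56,"z": 14,"hand": 18},{"rx": 0,"ry": 0,"rz": 0,"x": 0,"y": 56,"z": 14,"hand": 18},{"rx": 0,"ry": 0,"rz": 0,"x": 0,"y": 58,"z": 15,"hand": 18},{"rx": 0,"ry": 0,"rz": 0,"x": 30,"y": 0,"z": 0,"hand": 18},{"rx": 0,"ry": 0,"rz": 0,"x": 0,"y": 0,"z": 0,"hand": 18}]'

```text
time_s: 30.42
eef_pos: [592.8, 163.9, 148.9]
ee_rot: [0.703, -0.054, 0.708, 0.054]
force: [0.2, -0.0, -0.8]
grip_width: 0.31
```

```bash
python3 - <<'E'
from h import *
c=np.array([519,222,0]);th=.152
go(T(c,th,67,-68,27),th)
im=capture("scene")[:,:,::-1]; p=cv2.resize(im[100:290,250:490],None,fx=3.1,fy=3.1,interpolation=cv2.INTER_CUBIC); cv2.imwrite("pics/b8.png",p)
E
```

```text
t 30.425 pos [592.8  163.94 148.87] grip 26.49861844897775 F [ 0.17 -0.03 -0.84]
rotvec tool [-0.   -0.01 -0.  ] shift in current axes [121.85   0.52   3.71] shift in final axes [121.87   0.56   2.84]
```

View pics/b8.png

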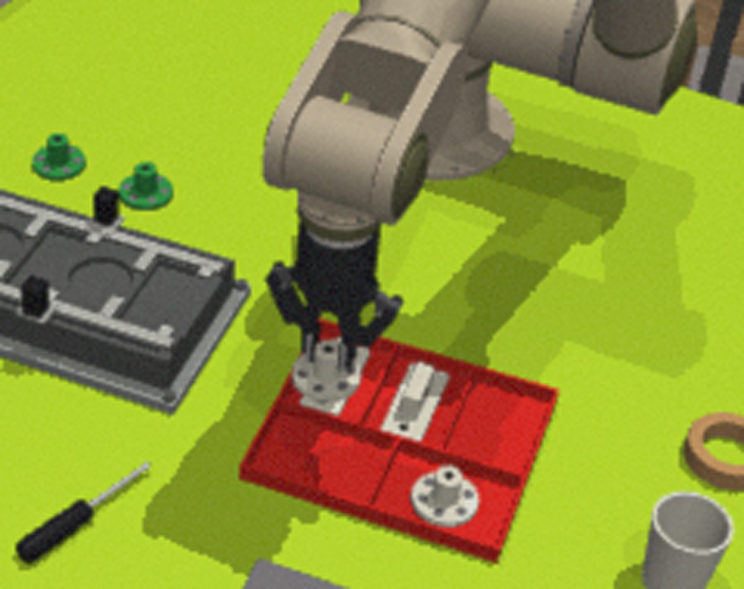

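>>> jog_arm --increments '[{"rx": 0,"ry": 0,"rz": 0,"x": 40,"y": 0,"z": 2,"hand": 18},{"rx": 0,"ry": 0,"rz": 0,"x": 45,"y": 0,"z": 0,"hand": 18},{"rx": 0,"ry": 0,"rz": 0,"x": 20,"y": 0,"z": 0,"hand": 18},{"rx": 0,"ry": 0,"rz": 0,"x": 0,"y": 0,"z": 0,"hand": 18},{"rx": 0,"ry": 0,"rz": 0,"x": 0,"y": 0,"z": 0,"hand": 18}]'

```text
time_s: 31.1
eef_pos: [597.5, 163.6, 49.0]
ee_rot: [0.706, -0.053, 0.704, 0.053]
force: [0.9, 0.3, 0.2]
grip_width: 0.308
```

>>> jog_arm --increments '[{"rx": 0,"ry": 0,"rz": 0,"x": 10,"y": 0,"z": -1,"hand": 18},{"rx": 0,"ry": 0,"rz": 0,"x": 9,"y": 0,"z": 0,"hand": 18},{"rx": 0,"ry": 0,"rz": 0,"x": 2,"y": 0,"z": 0,"hand": 18},{"rx": 0,"ry": 0,"rz": 0,"x": 0,"y": 0,"z": 0,"hand": 18},{"rx": 0,"ry": 0,"rz": 0,"x": 0,"y": 0,"z": 0,"hand": 18}]'

```text
time_s: 31.72
eef_pos: [595.3, 163.9, 26.7]
ee_rot: [0.705, -0.054, 0.705, 0.053]
force: [-4.7, -1.0, 5.9]
grip_width: 0.312
```

>>> jog_arm --increments '[{"rx": 0,"ry": 0,"rz": 0,"x": 0,"y": 0,"z": 0,"hand": 50},{"rx": 0,"ry": 0,"rz": 0,"x": 0,"y": 0,"z": 0,"hand": 50},{"rx": 0,"ry": 0,"rz": 0,"x": 0,"y": 0,"z": 0,"hand": 50},{"rx": 0,"ry": 0,"rz": 0,"x": -60,"y": 0,"z": 0,"hand": 50},{"rx": 0,"ry": 0,"rz": 0,"x": -60,"y": 0,"z": 0,"hand": 55}]'

```text
time_s: 32.35
eef_pos: [595.3, 163.8, 147.5]
ee_rot: [0.705, -0.053, 0.706, 0.053]
force: [0.7, -0.4, 0.4]
grip_width: 0.643
```

```bash
python3 - <<'E'
from h import *
go(M(85,35,150),MY)
im=capture("scene")[:,:,::-1]; p=cv2.resize(im[100:290,250:490],None,fx=3.1,fy=3.1,interpolation=cv2.INTER_CUBIC); cv2.imwrite("pics/b9.png",p)
E
```

```text
t 32.35 pos [595.25 163.82 147.47] grip 54.93334984685596 F [ 0.73 -0.38  0.41]
rotvec tool [ 0.02 -0.   -0.  ] shift in current axes [  -2.53 -340.    -27.61] shift in final axes [  -2.53 -340.43  -21.77]
```

View pics/b9.png

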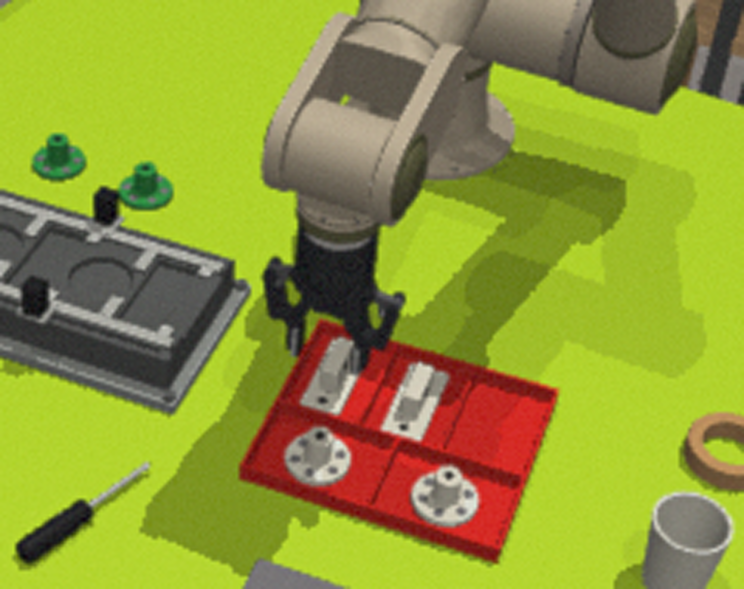

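All four parts appear flat in the tray. Go above the far grip and verify from both views.

>>> jog_arm --increments '[{"rx": 0.02,"ry": 0,"rz": 0,"x": 0,"y": -56,"z": -4,"hand": 60},{"rx": 0,"ry": 0,"rz": 0,"x": 0,"y": -57,"z": -4,"hand": 60},{"rx": 0,"ry": 0,"rz": 0,"x": 0,"y": -57,"z": -4,"hand": 60},{"rx": 0,"ry": 0,"rz": 0,"x": 0,"y": -57,"z": -4,"hand": 60},{"rx": 0,"ry": 0,"rz": 0,"x": 0,"y": -57,"z": -4,"hand": 60}]'

```text
time_s: 33.02
eef_pos: [613.9, -122.1, 146.1]
ee_rot: [0.706, -0.046, 0.706, 0.046]
force: [0.2, 0.8, 0.2]
grip_width: 0.708
```

>>> jog_arm --increments '[{"rx": 0,"ry": 0,"rz": 0,"x": 0,"y": -56,"z": -2,"hand": 60},{"rx": 0,"ry": 0,"rz": 0,"x": 20,"y": 0,"z": 0,"hand": 60},{"rx": 0,"ry": 0,"rz": 0,"x": 0,"y": 0,"z": 0,"hand": 60}]'

```text
time_s: 33.4
eef_pos: [618.6, -176.0, 124.5]
ee_rot: [0.705, -0.045, 0.707, 0.047]
force: [-0.1, -0.1, -0.3]
grip_width: 0.701
```

```bash
python3 - <<'E'
from h import *
go(np.array([617.4,-176.6,84]),MY)
im,c,th=tray()
cv2.imwrite("pics/c1.png",cv2.resize(im[150:260,190:440,::-1],None,fx=3.2,fy=3.2,interpolation=cv2.INTER_CUBIC))
im=capture("scene")[:,:,::-1]; p=cv2.resize(im[110:290,190:450],None,fx=3,fy=3,interpolation=cv2.INTER_CUBIC); cv2.imwrite("pics/c2.png",p)
def q(u,v): return ((u+.5)/3.2-.5+190,(v+.5)/3.2-.5+150)
E
```

```text
t 33.4 pos [ 618.55 -175.99  124.54] grip 59.87780075760957 F [-0.14 -0.09 -0.27]
rotvec tool [-0. -0. -0.] shift in current axes [40.55 -0.54 -1.11] shift in final axes [40.54 -0.45 -1.22]
tray c (518.574951171875, 222.28753662109375) size (238.87045288085938, 273.8997497558594) yaw 0.15257636 area px 3823
```

View pics/c1.png

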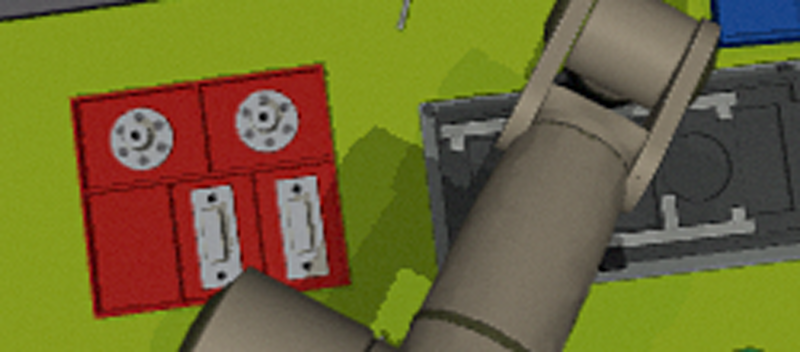

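View pics/c2.png

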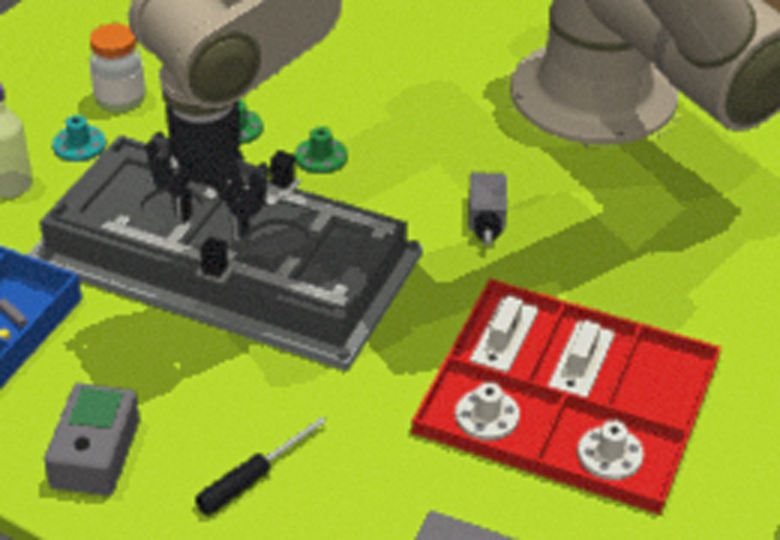

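All parts are flat and centred in their compartments, with both slides open. Now I'll close the far slide.

>>> jog_arm --increments '[{"rx": 0,"ry": 0,"rz": 0,"x": 20,"y": 0,"z": -1,"hand": 60},{"rx": 0,"ry": 0,"rz": 0,"x": 17,"y": 0,"z": 0,"hand": 60},{"rx": 0,"ry": 0,"rz": 0,"x": 0,"y": 0,"z": 0,"hand": 60},{"rx": 0,"ry": 0,"rz": 0,"x": 0,"y": 0,"z": 0,"hand": 15},{"rx": 0,"ry": 0,"rz": 0,"x": 0,"y": 0,"z": 0,"hand": 15}]' --force 25

```text
time_s: 34.12
eef_pos: [618.8, -176.3, 90.2]
ee_rot: [0.706, -0.047, 0.705, 0.046]
force: [-0.2, -0.0, 1.3]
grip_width: 0.283
```

>>> jog_arm --increments '[{"rx": 0,"ry": 0,"rz": 0,"x": 0,"y": 0,"z": 0,"hand": 15},{"rx": 0,"ry": 0,"rz": 0,"x": 0,"y": 0,"z": 0,"hand": 15}]'

```text
time_s: 34.38
eef_pos: [618.8, -176.5, 90.3]
ee_rot: [0.706, -0.047, 0.705, 0.046]
force: [-0.5, -1.9, 5.8]
grip_width: 0.274
```

>>> jog_arm --increments '[{"rx": 0,"ry": 0,"rz": 0,"x": 0,"y": -9,"z": 0,"hand": 15},{"rx": 0,"ry": 0,"rz": 0,"x": 0,"y": -9,"z": 0,"hand": 15},{"rx": 0,"ry": 0,"rz": 0,"x": 0,"y": -9,"z": 0,"hand": 15},{"rx": 0,"ry": 0,"rz": 0,"x": 0,"y": -4,"z": 0,"hand": 15},{"rx": 0,"ry": 0,"rz": 0,"x": 0,"y": 0,"z": 0,"hand": 15}]'

```text
time_s: 35.0
eef_pos: [623.0, -207.0, 90.3]
ee_rot: [0.706, -0.047, 0.705, 0.046]
force: [-0.1, -0.3, 5.6]
grip_width: 0.276
```

>>> jog_arm --increments '[{"rx": 0,"ry": 0,"rz": 0,"x": 0,"y": -2,"z": 0,"hand": 15},{"rx": 0,"ry": 0,"rz": 0,"x": 0,"y": 0,"z": 0,"hand": 15}]'

```text
time_s: 35.25
eef_pos: [623.2, -208.6, 90.3]
ee_rot: [0.706, -0.047, 0.705, 0.046]
force: [0.6, 1.4, 6.2]
grip_width: 0.269
```

>>> jog_arm --increments '[{"rx": 0,"ry": 0,"rz": 0,"x": 0,"y": -2,"z": 0,"hand": 15},{"rx": 0,"ry": 0,"rz": 0,"x": 0,"y": 0,"z": 0,"hand": 15}]'

```text
time_s: 35.5
eef_pos: [623.4, -210.5, 90.2]
ee_rot: [0.706, -0.046, 0.705, 0.046]
force: [-0.8, 1.8, 6.3]
grip_width: 0.271
```

>>> jog_arm --increments '[{"rx": 0,"ry": 0,"rz": 0,"x": 0,"y": -2,"z": 0,"hand": 15},{"rx": 0,"ry": 0,"rz": 0,"x": 0,"y": 0,"z": 0,"hand": 15}]'

```text
time_s: 35.75
eef_pos: [623.5, -211.3, 90.2]
ee_rot: [0.706, -0.046, 0.705, 0.047]
force: [-2.2, 7.6, 8.6]
grip_width: 0.278
```

>>> jog_arm --increments '[{"rx": 0,"ry": 0,"rz": 0,"x": 0,"y": -2,"z": 0,"hand": 15},{"rx": 0,"ry": 0,"rz": 0,"x": 0,"y": 0,"z": 0,"hand": 15}]'

```text
time_s: 36.0
eef_pos: [623.5, -211.4, 90.2]
ee_rot: [0.705, -0.045, 0.706, 0.049]
force: [-3.5, 15.8, 11.0]
grip_width: 0.275
```

Closed stop reached, with 35 mm of travel and force rising. Now the near slide.

>>> jog_arm --increments '[{"rx": 0,"ry": 0,"rz": 0,"x": 0,"y": 2.5,"z": 0,"hand": 60},{"rx": 0,"ry": 0,"rz": 0,"x": 0,"y": 0,"z": 0,"hand": 60},{"rx": 0,"ry": 0,"rz": 0,"x": 0,"y": 0,"z": 0,"hand": 60},{"rx": 0,"ry": 0,"rz": 0,"x": -30,"y": 0,"z": 0,"hand": 60},{"rx": 0,"ry": 0,"rz": 0,"x": -20,"y": 0,"z": 0,"hand": 60}]'

```text
time_s: 36.62
eef_pos: [623.3, -212.7, 140.4]
ee_rot: [0.706, -0.046, 0.705, 0.046]
force: [0.1, 0.5, 0.7]
grip_width: 0.703
```

```bash
python3 - <<'E'
from h import *
go(np.array([452.3,-199,84]),MY)
E
```

```text
t 36.625 pos [ 623.28 -212.75  140.39] grip 60.0351168354783 F [0.13 0.46 0.72]
rotvec tool [-0.  0.  0.] shift in current axes [  56.26   35.96 -167.76] shift in final axes [  56.39   36.47 -167.61]
```

>>> jog_arm --increments '[{"rx": 0,"ry": 0,"rz": 0,"x": 0,"y": 12,"z": -56,"hand": 60},{"rx": 0,"ry": 0,"rz": 0,"x": 0,"y": 12,"z": -56,"hand": 60},{"rx": 0,"ry": 0,"rz": 0,"x": 0,"y": 12,"z": -56,"hand": 60},{"rx": 0,"ry": 0,"rz": 0,"x": 10,"y": 0,"z": 0,"hand": 60},{"rx": 0,"ry": 0,"rz": 0,"x": 0,"y": 0,"z": 0,"hand": 60}]'

```text
time_s: 37.25
eef_pos: [452.3, -199.0, 129.2]
ee_rot: [0.706, -0.046, 0.706, 0.046]
force: [-0.2, -0.2, 1.2]
grip_width: 0.707
```

```bash
python3 - <<'E'
from h import *
go(np.array([452.3,-199,84]),MY)
im=capture("scene")[:,:,::-1]; p=cv2.resize(im[110:290,190:450],None,fx=3,fy=3,interpolation=cv2.INTER_CUBIC); cv2.imwrite("pics/c3.png",p)
E
```

```text
t 37.25 pos [ 452.29 -199.01  129.15] grip 60.396592832784094 F [-0.19 -0.24  1.18]
rotvec tool [-0.  0.  0.] shift in current axes [45.15  0.01  0.  ] shift in final axes [45.15  0.01  0.01]
```

View pics/c3.png

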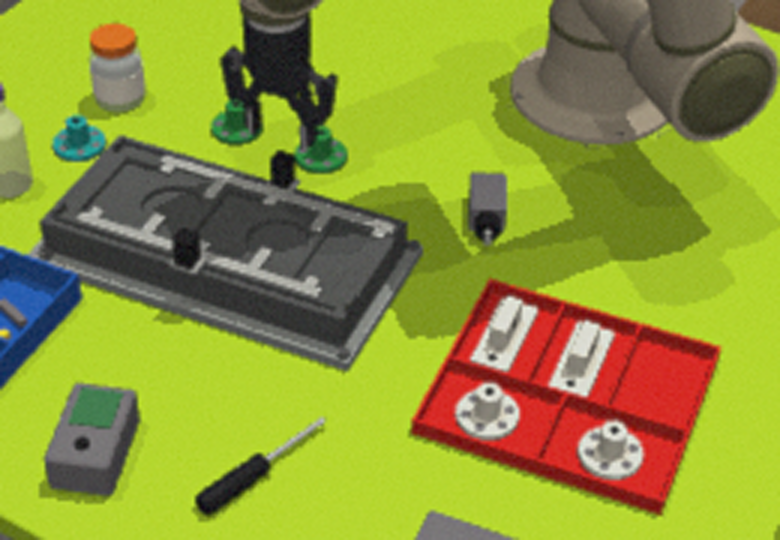

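The far slide stayed closed with its grip at zoom (187,246). Descend on the near grip.

>>> jog_arm --increments '[{"rx": 0,"ry": 0,"rz": 0,"x": 22,"y": 0,"z": 0,"hand": 60},{"rx": 0,"ry": 0,"rz": 0,"x": 21,"y": 0,"z": 0,"hand": 60},{"rx": 0,"ry": 0,"rz": 0,"x": 0,"y": 0,"z": 0,"hand": 60},{"rx": 0,"ry": 0,"rz": 0,"x": 0,"y": 0,"z": 0,"hand": 15},{"rx": 0,"ry": 0,"rz": 0,"x": 0,"y": 0,"z": 0,"hand": 15}]'

```text
time_s: 37.92
eef_pos: [452.5, -198.9, 87.1]
ee_rot: [0.706, -0.047, 0.705, 0.046]
force: [0.3, 0.2, 1.9]
grip_width: 0.284
```

>>> jog_arm --increments '[{"rx": 0,"ry": 0,"rz": 0,"x": 0,"y": 0,"z": 0,"hand": 15},{"rx": 0,"ry": 0,"rz": 0,"x": 0,"y": 0,"z": 0,"hand": 15}]'

```text
time_s: 38.17
eef_pos: [452.5, -199.1, 87.2]
ee_rot: [0.706, -0.047, 0.705, 0.046]
force: [0.7, -1.8, 6.6]
grip_width: 0.273
```

>>> jog_arm --increments '[{"rx": 0,"ry": 0,"rz": 0,"x": 0,"y": -9,"z": 0,"hand": 15},{"rx": 0,"ry": 0,"rz": 0,"x": 0,"y": -9,"z": 0,"hand": 15},{"rx": 0,"ry": 0,"rz": 0,"x": 0,"y": -9,"z": 0,"hand": 15},{"rx": 0,"ry": 0,"rz": 0,"x": 0,"y": -5,"z": 0,"hand": 15},{"rx": 0,"ry": 0,"rz": 0,"x": 0,"y": 0,"z": 0,"hand": 15}]'

```text
time_s: 38.8
eef_pos: [456.8, -230.9, 87.2]
ee_rot: [0.706, -0.047, 0.705, 0.046]
force: [1.2, -0.9, 5.5]
grip_width: 0.275
```

>>> jog_arm --increments '[{"rx": 0,"ry": 0,"rz": 0,"x": 0,"y": -2,"z": 0,"hand": 15},{"rx": 0,"ry": 0,"rz": 0,"x": 0,"y": 0,"z": 0,"hand": 15}]'

```text
time_s: 39.05
eef_pos: [457.0, -232.4, 87.2]
ee_rot: [0.706, -0.047, 0.705, 0.046]
force: [1.9, 2.7, 5.6]
grip_width: 0.269
```

>>> jog_arm --increments '[{"rx": 0,"ry": 0,"rz": 0,"x": 0,"y": -2,"z": 0,"hand": 15},{"rx": 0,"ry": 0,"rz": 0,"x": 0,"y": 0,"z": 0,"hand": 15}]'

```text
time_s: 39.3
eef_pos: [457.2, -233.9, 87.2]
ee_rot: [0.706, -0.046, 0.705, 0.046]
force: [1.5, 4.3, 7.2]
grip_width: 0.273
```

>>> jog_arm --increments '[{"rx": 0,"ry": 0,"rz": 0,"x": 0,"y": -2,"z": 0,"hand": 15},{"rx": 0,"ry": 0,"rz": 0,"x": 0,"y": 0,"z": 0,"hand": 15}]'

```text
time_s: 39.55
eef_pos: [457.2, -234.0, 87.2]
ee_rot: [0.706, -0.045, 0.705, 0.048]
force: [0.6, 16.2, 12.6]
grip_width: 0.275
```

>>> jog_arm --increments '[{"rx": 0,"ry": 0,"rz": 0,"x": 0,"y": 1.5,"z": 0,"hand": 60},{"rx": 0,"ry": 0,"rz": 0,"x": 0,"y": 0,"z": 0,"hand": 60},{"rx": 0,"ry": 0,"rz": 0,"x": 0,"y": 0,"z": 0,"hand": 60},{"rx": 0,"ry": 0,"rz": 0,"x": -40,"y": 0,"z": 0,"hand": 60},{"rx": 0,"ry": 0,"rz": 0,"x": -60,"y": 0,"z": 0,"hand": 60}]'

```text
time_s: 40.17
eef_pos: [455.9, -234.5, 186.3]
ee_rot: [0.705, -0.045, 0.707, 0.047]
force: [0.9, -0.7, 0.7]
grip_width: 0.705
```

>>> jog_arm --increments '[{"rx": 0,"ry": 0,"rz": 0,"x": -40,"y": 55,"z": -20,"hand": 60},{"rx": 0,"ry": 0,"rz": 0,"x": -20,"y": 55,"z": -20,"hand": 60},{"rx": 0,"ry": 0,"rz": 0,"x": 0,"y": 55,"z": -20,"hand": 60},{"rx": 0,"ry": 0,"rz": 0,"x": 0,"y": 55,"z": -20,"hand": 60},{"rx": 0,"ry": 0,"rz": 0,"x": 0,"y": 0,"z": 0,"hand": 60}]'

```text
time_s: 40.8
eef_pos: [350.5, -31.2, 241.9]
ee_rot: [0.706, -0.048, 0.705, 0.047]
force: [0.1, -0.6, -0.3]
grip_width: 0.702
```

```bash
python3 - <<'E'
from h import *
im,c,th=tray()
s=sense();print(s["time_s"],s["eef_pos"])
cv2.imwrite("pics/c4.png",cv2.resize(im[150:260,200:460,::-1],None,fx=3,fy=3,interpolation=cv2.INTER_CUBIC))
im=capture("scene")[:,:,::-1]; p=cv2.resize(im[110:290,190:450],None,fx=3,fy=3,interpolation=cv2.INTER_CUBIC); cv2.imwrite("pics/c5.png",p)
E
```

```text
tray c (518.6948852539062, 222.30599975585938) size (238.73048400878906, 273.8997497558594) yaw 0.15257631 area px 3974
40.85 [351.51 -32.63 241.93]
```

View pics/c4.png

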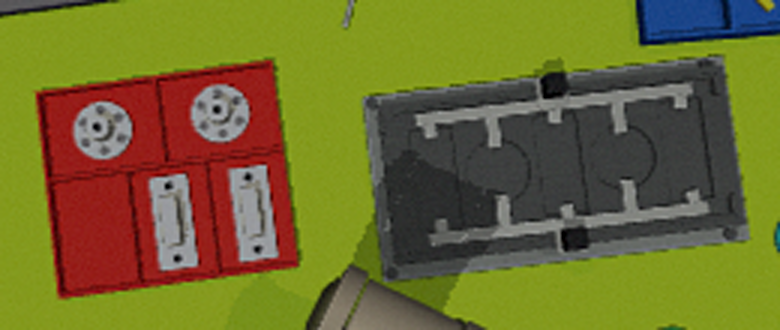

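View pics/c5.png

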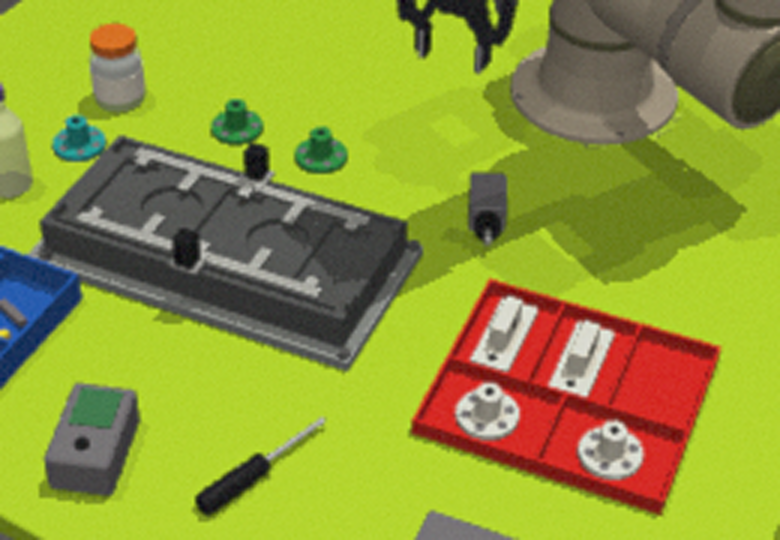

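Both grips are at closed and all parts are in the tray. I'll run a numeric check before handing in.

```bash
python3 - <<'E'
from h import *
q=lambda u,v:((u+.5)/3-.5+200,(v+.5)/3-.5+150)
r=lambda u,v:((u+.5)/3-.5+190,(v+.5)/3-.5+110)
for n,a,b in(("far",(553,82),(186,238)),("near",(574,235),(256,152))):
    p=onz("top",q(*a),107)-MC; p2,g=tri(q(*a),r(*b)); d=p2-MC
    print(n,"mould y top",-np.sin(MY)*p[0]+np.cos(MY)*p[1],"tri",-np.sin(MY)*d[0]+np.cos(MY)*d[1],p2[2],g)
c=np.array([518.7,222.3,0]);th=.152
def tf(p): d=p-c; return np.cos(th)*d[0]+np.sin(th)*d[1],-np.sin(th)*d[0]+np.cos(th)*d[1],p[2]
for n,a,b in(("wL",(99,126),(614,428)),("wR",(218,108),(489,391))): 
    p,g=tri(q(*a),r(*b)); print(n,"hub top in tray",tf(p),g)
for n,a in(("bM",(174,222)),("bR",(252,213))): print(n,"plate centre",tf(onz("top",q(*a),12)))
E
```

```text
far mould y top 2.713951178614286 tri 3.463456339099137 103.0242786327201 2.934488215120851
near mould y top 1.9940963835505077 tri 3.5295462640551456 103.98862636823674 4.276411686984074
wL hub top in tray (np.float64(65.779117916577), np.float64(68.09829517976027), np.float64(44.56881282902168)) 6.837680140602085
wR hub top in tray (np.float64(68.14768492723287), np.float64(-68.82365760411922), np.float64(43.821386608592206)) 6.036876585225766
bM plate centre (np.float64(-50.50070914933075), np.float64(-2.360517917940041), np.float64(12.0))
bR plate centre (np.float64(-52.17875716110939), np.float64(-92.61492910418164), np.float64(12.0))
```

```bash
python3 - <<'E'
from h import *
a=cv2.imread("pics/top0.png"); b=capture("top")[:,:,::-1].copy(); cv2.imwrite("pics/c6.png",b)
sa=cv2.imread("pics/scene0.png"); sb=capture("scene")[:,:,::-1].copy()
def cen(im,x0,y0,w):
    g=im[y0-w:y0+w+1,x0-w:x0+w+1].max(2).astype(float)
    wt=np.clip(45-g,0,None); ys,xs=np.mgrid[-w:w+1,-w:w+1]
    n,l,st,_=cv2.connectedComponentsWithStats((wt>0).astype(np.uint8)); k=1+np.argmax(st[1:,4]); wt=wt*(l==k)
    return x0+(wt*xs).sum()/wt.sum(), y0+(wt*ys).sum()/wt.sum(), st[k,4]
for n,A,B,p in(("top far",a,b,(384,178)),("top near",a,b,(391,229))):
    u,v=cen(A,*p,7),cen(B,*p,7); d=onz("top",v[:2],105)-onz("top",u[:2],105)
    print(n,u,v,"dy mould",-np.sin(MY)*d[0]+np.cos(MY)*d[1])
for n,A,B,p in(("sc far",sa,sb,(252,192)),("sc near",sa,sb,(276,163))):
    u,v=cen(A,*p,8),cen(B,*p,8); d=onz("scene",v[:2],90)-onz("scene",u[:2],90)
    print(n,u,v,"dy mould",-np.sin(MY)*d[0]+np.cos(MY)*d[1])
E
```

```text
top far (np.float64(382.69659239842724), np.float64(178.53276539973788), np.int32(66)) (np.float64(383.7820267686424), np.float64(178.4225621414914), np.int32(68)) dy mould -3.548689140254197
top near (np.float64(389.68032128514056), np.float64(229.16546184738957), np.int32(64)) (np.float64(390.66079632465545), np.float64(229.15237366003063), np.int32(63)) dy mould -3.1311310116577897
sc far (np.float64(252.82554517133957), np.float64(193.42133956386292), np.int32(84)) (np.float64(251.58924570575056), np.float64(193.15982076176252), np.int32(84)) dy mould -4.375120787491251
sc near (np.float64(275.49058473736375), np.float64(164.46977205153618), np.int32(62)) (np.float64(274.91525423728814), np.float64(164.26741996233523), np.int32(66)) dy mould -2.3781690197914314
```

```bash
python3 - <<'E'
from rig import *
s=sense();print(s["time_s"],s["force"],s["dq"]); print(finish_job())
E
```

```text
41.0 [ 0.07655112  0.25633466 -1.11451533] [-0.00740548  0.00791224 -0.00108456  0.00160927  0.00127225  0.00158691]
the job is handed in; nothing more can be done
None
```

I opened both slides to their stops and moved the four parts present into the tray. I then closed both slides and handed the job in at 41 s. The four parts were two brackets and two wheels; the middle cavity was empty.

**Slides:** when opening and closing, each slide went on until its position stopped changing and the force rose to 13–25 N. The closing travel was about 35 mm for each. Comparing the grips in pictures from the start and end puts the far slide at about 0 mm and the near one at about 1–1.6 mm, against the 3 mm allowed. An absolute two-view measurement read about 3.5 mm for both. I put that down to camera calibration bias, but did not push the slides again to confirm it.

**Parts:** by the cameras, the wheel hubs are at tray positions (66, 68) mm and (68, −69) mm, with their tops at about 44 mm, as expected for wheels lying on the floor. The brackets are at (−51, −2) mm and (−52, −93) mm. The two camera rays missed each other by 6–7 mm on the hubs, so those figures are approximate. All four looked flat in the last pictures.

**Surroundings:** the tray stayed where it was. The jar and screwdriver were unmoved in the last pictures; the bottle, mug and tape were partly or wholly out of those views, but nothing had touched them in earlier ones. The arm ended clear of everything, with no contact force.

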